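# Swing the heavy vial rack up to the reader and back

## Robot

A 6-joint arm with a two-finger parallel gripper is mounted at the origin on the work surface. World frame = base frame: x ahead of the robot, y to its left, z up, the work surface at z = 0. Lengths are in mm, angles in rad, forces in N, time in s.
With the tool pointing down it reaches from about 325 to 850 mm from the base axis. Payload 15.5 kg.
Tool frame: the origin (TCP) lies at the centre of the arm's flange, where the gripper is bolted on; the fingertips stand 191 mm ahead of it and the grasp point (between the pads) lies 172 mm ahead of it (ctrl.finger_overhang is the distance from the TCP to the fingertips, in mm); z points along the fingers, y is the line along which they close (so a half turn about z gives the same grasp; the last joint's range is limited). The gripper opens to 91 mm and grips with 3 to 60 N. Pads are 32 mm wide; open, the fingers measure 118 mm over their backs; the gripper's body (76 mm by 178 mm) begins 60 mm behind the grasp point.
Start: joints at [1.069, 0.494, 1.345, -0, 1.302, -0.096], TCP at [246.717, 574.246, 404.715] pointing down, gripper open.
Joint ranges: [-2.91, 2.91], [-0.82, 2.16], [0.22, 2.67], [-1.22, 4.37], [0.12, 2.79], [-3.08, 3.08]. Speed limits (rad/s): [1.89, 1.89, 2.57, 3.01, 3.01, 3.01].

## Interface

Orientations are given as a unit quaternion [x, y, z, w].
In Python, from rig import ctrl gives the robot as it stands.
- The arm moves only by the tool apply_moves, never from a script. Its argument "rows" is a list of rows, each a list of 7 numbers: the shift along the tool's x, y, z in m, then the turn, a rotation vector about the tool's x, y, z in rad, then the opening, from 0 (shut) to 1 (fully open). A call has exactly 10 rows; each row is the pose to reach, as a shift and turn from the pose commanded when the call began, along the tool's axes at that moment; what a row does not reach only later rows make up. A row lasts 1/10 s, in which the tool goes at most 50 mm and 8.59 degrees, less where a joint would pass 70% of its speed; a pose out of reach is approached as far as the arm can. A call with a gripper value outside its range is refused whole. The fingers move at their own pace and stop on an object; "force" is the grip in N (left out, the last holds). Time passes only in rows, so rows that repeat a pose let the fingers close, or fill a call up. It gives the time, the measured TCP pose, the force, the opening and the grip force at its end, in the units of the state.
- ctrl.sense(): the state, without advancing time (a new reading comes with each control period).
- ctrl.grab_frame(name): name is "scene" or "top" or "wrist"; returns a dict with "frame" (400x640x3 uint8, red, green, blue), "camera_matrix" (3x3 intrinsics, pixels), "D" ([k1, k2, p1, p2, k3] as OpenCV has them; the pictures are not rectified), "camera_from_world" (4x4, takes a point from world to camera coordinates). Camera axes: x right, y up, looking along -z (the intrinsics and any distortion apply to the point x, -y, -z); pixel columns grow to the right and rows downward; lengths in mm; the calibration is good to about 2 mm. A picture is of the moment at which its call begins. There is no depth.
- ctrl.close_job(): hands the job in; it is judged then, once.
Trained networks look in a picture, given as the dict that the camera call returned (one of the last four; its "shot" number tells which), for a name from the list of things; names that differ only in an ending like _2 or _b are one class to them, and where a whole thing is asked for, a point or a joint stands for the part that bears it (a point fixed in the world has none). Each returns a list of dicts, best first, with "conf" (0 to 1); they miss things now and then, are a little off and sometimes report something else, mostly with a low value. They report only what shows in the picture. A call takes as long as a camera call.
- ctrl.recognise(picture, thing): "position" ([x, y, z] in mm, in world coordinates, good to about 4 mm: the middle of the surface that is visible of it).
The state is a dict: "t": time; "q": joint angles; "qd": joint speeds; "joint_torque": joint torques, N m; "eef_pos": TCP position; "tool_rot": TCP orientation; "force": force on the tool from outside, world axes, zero at the start; "torque": the same for the moment, N m; "finger_gap": finger opening in mm; "grip_force": force on a finger pad.
Only numpy, scipy, OpenCV 4.12 (cv2) and the standard library are available. Lean on these libraries where they do the work, as an engineer would, in place of code of your own. Each camera call takes 0.05 s, during which the arm holds its last target. There are 200 camera calls.

## Task

By the black ball knob of its sprung push arm, swing the tilted carousel up its curve until the steel vial rack stands in front of the white reader column, keep it there for 5 seconds, then bring it back down to its rest stop and let go of the knob. Whenever the carousel is off its rest stop keep the push on the knob between 6 and 10 newtons (arm sprung partly in, never right out or bottomed); move it smoothly, never faster than 1 radian per second, and never swing it past the reader to the far end.

Things in the scene. Friction and masses are not known exactly. Their poses are not given: they have to be found in the camera images.
- stand: Fixed stand with base plate 200 x 170 x 14 mm; origin on the table. It carries a carousel disc (diameter 280, 12 mm thick) on an axis through stand (0,0,0.14) that leans 0.4396 rad from vertical towards stand +x, so the disc's lowest side is at +x. AXIS FRAME: origin there, x = stand (0.905,0,-0.426) downhill, y = stand y, z = stand (0.426,0,0.905). Azimuths are about its z.
- carousel (a joint): Carousel angle A (rad), growing anticlockwise from above: 0 rest stop (start), 1.10 rack at the reader (1.0 to 1.2 counts), 1.5 far stop. Inertia 0.070 kg m2, drag 0.03 Nm per rad/s, no dry friction. Weight turns it back with 1.67 Nm (+-6 %) x sin(1.134 + A). Past 0.87 this falls faster than the arm's spring yields: with the knob held still the carousel runs away up or back.
- push_arm (a joint): Angle G (rad) of the push arm relative to the carousel, about the same axis: 0 sprung out on its stop, 1.25 bottomed. Spring torque on the carousel 0.70 x (G + 1.55) Nm; push at the knob = that / 0.19 m (6 N at G = 0.079, 10 N at 1.164). Pushing the knob anticlockwise makes G grow. Arm 0.2 kg, damping 0.02 Nm per rad/s.
- knob (a point): Centre of the black ball knob, diameter 30 mm, on a 12 mm stem at the end of the push arm (steel bar under the disc, its top 58 mm below the ball's centre). Radius 0.19 m from the axis, 0.04 m above the disc's underside: axis frame (0.19 cos a, 0.19 sin a, 0.04), azimuth a = -2.007 + A + G. Fingers can pinch the ball from above; it turns with the arm.
- rack_mid (a point): Point 18 mm above the steel rack block's top, over its middle; the block, 4 kg, 70 x 120 x 60 mm with eight blue-capped vials, is fixed on the disc, 0.10 m from the axis at azimuth 1.134 + A.
- reader_mark (a point): Fixed point 0.10 m from the axis on the line to the white reader column (250 mm high, standing beside the rim), at azimuth 2.234, at the height of rack_mid when the rack is square to the reader: then rack_mid coincides with it.

How it is judged:
By the outcome, as a careful person would: the job done as asked, in the order asked, and still so for the second after the job is handed in, with the robot touching nothing.
It also fails if it takes over 61 s, if anything falls off the work surface, if the arm or the gripper's body presses on something with over 40 N, if the wrist force passes 120 N, or if a joint passes its speed limit or range.

## Working session

There is one attempt and no reset: what is moved stays moved. The work goes in short steps, Python scripts to look and compute and a tool call to move; the robot and the scene stay as the last step left them, time stands still between calls to the robot, and variables do not carry over. Pictures are saved under pics/ and viewed, at most 10 in all, crops included, and the job is handed in when it is done.

Besides the shell and the picture viewer there is one more tool, called after "Call:" in YAML: its name, and indented under it one key for each argument. apply_moves: Moves the arm, as the interface text tells. Its arguments: {"type":"object","properties":{"rows":{"type":"array","items":{"type":"array","items":{"type":"number"}}},"force":{"type":"number"}},"required":["rows"]}

```bash
ls; mkdir -p pics; python3 - <<'E'
from rig import ctrl
import cv2,numpy as np
s=ctrl.sense();print({k:np.round(v,3) for k,v in s.items()})
ims=[]
for n in("scene","top"):
    p=ctrl.grab_frame(n);ims.append(p["frame"])
    print(n,p["camera_matrix"].tolist(),p["D"],np.round(p["camera_from_world"],3).tolist())
    for t in("stand","carousel","push_arm","knob","rack_mid"):
        try:print(t,[(np.round(d["position"],1).tolist(),round(d["conf"],2)) for d in ctrl.recognise(p,t)[:3]])
        except Exception as e:print(t,e)
    cv2.imwrite(f"pics/{n}1.png",p["frame"][:,:,::-1])
print(ctrl.sense()["t"])
E
```

```text
pics
{'t': np.float64(0.0), 'q': array([ 1.069,  0.494,  1.346, -0.   ,  1.302, -0.096]), 'qd': array([-0.003, -0.001,  0.   ,  0.001,  0.   , -0.   ]), 'joint_torque': array([-2.0000e-03, -8.7883e+01, -3.8187e+01,  7.1000e-02,  5.3000e-02,
       -0.0000e+00]), 'eef_pos': array([246.644, 574.102, 404.104]), 'tool_rot': array([ 0.202,  0.979, -0.001, -0.   ]), 'force': array([-0.58 ,  0.124, -0.014]), 'torque': array([ 0.051, -0.028, -0.027]), 'grip_force': np.float64(0.0), 'finger_gap': np.float64(91.379)}
scene [[400.53728078829687, 0.0, 320.01820289222917], [0.0, 400.53728078829687, 200.06024718318767], [0.0, 0.0, 1.0]] [-0.05358813  0.          0.          0.          0.        ] [[0.702, 0.712, 0.004, -395.77], [-0.392, 0.383, 0.836, 42.799], [0.594, -0.589, 0.548, -1071.31], [0.0, 0.0, 0.0, 1.0]]
stand [([576.5, -24.3, 155.0], 0.71), ([568.1, -24.0, 160.3], 0.43)]
carousel [([569.2, -22.3, 160.1], 0.86)]
push_arm [([415.5, -114.4, 169.7], 0.78)]
knob [([420.7, -117.4, 174.8], 0.71)]
rack_mid [([571.1, -30.6, 156.3], 0.74)]
top [[416.4458473112854, 0.0, 326.7733895468813], [0.0, 416.4458473112854, 198.50864450725243], [0.0, 0.0, 1.0]] [-0.06678498  0.          0.          0.          0.        ] [[-0.022, -1.0, 0.005, 55.093], [0.979, -0.02, 0.205, -562.798], [-0.205, 0.009, 0.979, -756.722], [0.0, 0.0, 0.0, 1.0]]
stand [([536.8, 13.5, 174.3], 0.97)]
carousel [([545.3, -3.1, 176.1], 0.97)]
push_arm [([418.5, -107.9, 160.5], 0.73)]
knob [([413.7, -110.7, 160.2], 0.62)]
rack_mid [([544.0, -3.1, 170.2], 0.8)]
0.6
```

View pics/scene1.png

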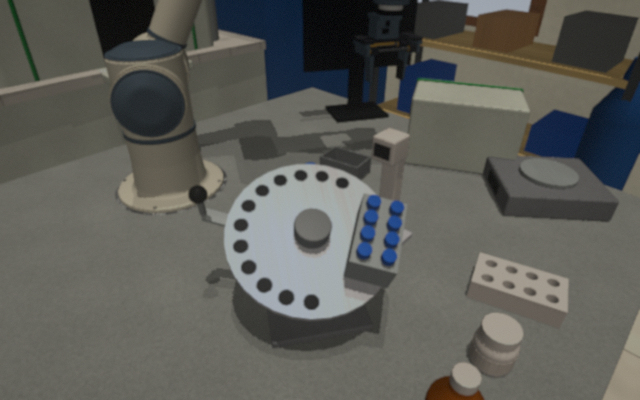

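View pics/top1.png

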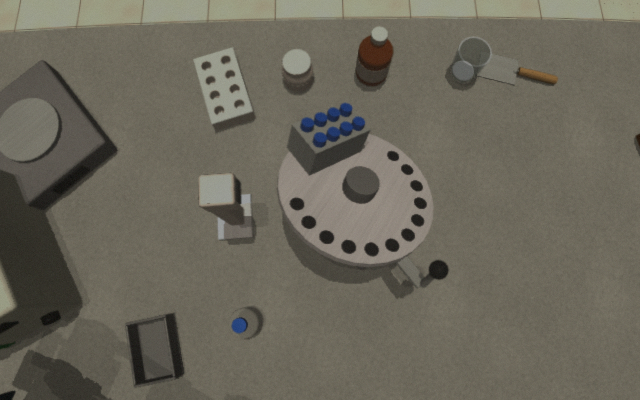

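The scene view shows the knob at about (198,194) and the rack with blue caps near (378,238). The top view shows the knob at (438,270), the hub at (361,184) and the reader at (220,190). Next I'll fit the stand pose (x, y, yaw) from the rim holes and the knob in both views.

```bash
cat > geo.py <<'E'
import numpy as np, cv2
TL=0.4396; c,s=np.cos(TL),np.sin(TL)
RA=np.array([[c,0,s],[0,1,0],[-s,0,c]])   # axis frame -> stand
def a2w(P,pose):
    x,y,yaw=pose[:3]; Rz=cv2.Rodrigues(np.array([0,0,yaw]))[0]
    return (np.atleast_2d(P)@RA.T+[0,0,140.])@Rz.T+[x,y,0]
def proj(W,p):
    T=np.array(p["camera_from_world"]);Pc=np.atleast_2d(W)@T[:3,:3].T+T[:3,3]
    Pc=Pc*[1,-1,-1]
    return cv2.projectPoints(Pc.reshape(-1,1,3),np.zeros(3),np.zeros(3),np.array(p["camera_matrix"]),np.array(p["D"]))[0].reshape(-1,2)
def ray(px,p):
    T=np.array(p["camera_from_world"]);u=cv2.undistortPoints(np.array([[px]],float),np.array(p["camera_matrix"]),np.array(p["D"]))[0,0]
    d=T[:3,:3].T@np.array([u[0],-u[1],-1.]);return -T[:3,:3].T@T[:3,3],d/np.linalg.norm(d)
def tri(rs):
    A=np.zeros((3,3));b=np.zeros(3)
    for o,d in rs:
        M=np.eye(3)-np.outer(d,d);A+=M;b+=M@o
    X=np.linalg.solve(A,b);return X,[np.linalg.norm((np.eye(3)-np.outer(d,d))@(X-o)) for o,d in rs]
def cyl(z,r,az): return np.c_[r*np.cos(az),r*np.sin(az),z+0*az]
E
cat > fit.py <<'E'
from rig import ctrl
from geo import *
from scipy.optimize import least_squares
import pickle
seed={"scene":[(342,183),(321,175),(301,175),(280,181),(262,191),(248,205),(241,224),(241,246),(249,268),(265,285),(287,297),(311,302)],
"top":[(393,156),(407,170),(416,186),(420,203),(418,220),(408,235),(392,245),(372,249),(349,246),(327,237),(308,222),(297,204)]}
kseed={"scene":(198,194),"top":(438,270)}
def blob(g,xy,r,th):
    x,y=xy;w=g[y-r:y+r+1,x-r:x+r+1].astype(float);hi,lo=np.median(w),w.min()
    if th: hi=np.percentile(w,90)
    m=np.clip((hi-w)/(hi-lo)-.35,0,None);yy,xx=np.mgrid[-r:r+1,-r:r+1]
    return np.array([x+(m*xx).sum()/m.sum(),y+(m*yy).sum()/m.sum()])
P={n:ctrl.grab_frame(n) for n in seed};H={};K={}
for n,p in P.items():
    g=cv2.cvtColor(p["frame"],cv2.COLOR_RGB2GRAY)
    H[n]=np.array([blob(g,q,9,True) for q in seed[n]]);K[n]=blob(g,kseed[n],12,False)
    print(n,K[n])
X,e=tri([ray(K[n],P[n]) for n in P]);print("knob",X,e)
def res(v,full=False):
    out=[]
    for n,p in P.items():
        az=np.linspace(-np.pi,np.pi,721);C=proj(a2w(cyl(12.,v[3],az),v),p)
        d=H[n][:,None]-C[None];i=np.argmin((d**2).sum(-1),1);t=np.gradient(C,axis=0)[i];nn=np.c_[-t[:,1],t[:,0]]/np.linalg.norm(t,axis=1)[:,None]
        h=(d[np.arange(len(i)),i]*nn).sum(1)
        k=proj(a2w(cyl(40.,190.,np.array([-2.007])),v),p)[0]-K[n]
        if full:print(n,np.round(h,2),np.round(k,2),np.round(az[i],2))
        out+=[h,k]
    return np.concatenate(out)
r=least_squares(res,[545,-10,-.56,115]);print(r.x,r.cost);res(r.x,True)
print("knob model",a2w(cyl(40.,190.,np.array([-2.007])),r.x),"rack,reader",a2w(cyl(90.,100.,np.array([1.134,2.234])),r.x))
pickle.dump(r.x,open("pose.pkl","wb"))
for n,p in P.items():
    im=p["frame"][:,:,::-1].copy()
    for q in proj(a2w(np.r_[cyl(12.,140.,np.linspace(-3.1,3.1,60)),cyl(40.,190.,np.linspace(-2.007,-.5,8)),cyl(90.,100.,np.array([1.134,2.234]))],r.x),p):cv2.circle(im,tuple(int(v) for v in np.round(q)),1,(0,0,255),-1)
    P[n]=im
cv2.imwrite("pics/fit1.png",np.hstack([P["scene"][120:350,150:460],P["top"][80:310,190:480]]))
E
python3 fit.py
```

```text
scene [197.50524303 194.43207771]
top [437.82177967 269.58888818]
knob [ 415.37639909 -125.67398851  211.71097863] [np.float64(2.1907512248590324), np.float64(2.1907512248588983)]
[553.3371113   -8.83985253  -0.55450523 115.2476253 ] 15.085261250595408
scene [ 0.23  0.74  1.03  1.34  1.57  1.73  1.55  1.3   0.72  0.16 -0.5  -1.13] [1.4  0.87] [ 2.49  2.81 -3.14 -2.82 -2.5  -2.17 -1.86 -1.54 -1.2  -0.88 -0.55 -0.22]
top [ 0.42  0.12 -0.26 -0.75 -1.22 -1.46 -1.45 -1.38 -1.05 -0.74 -0.36  0.  ] [1.24 0.73] [-0.17 -0.5  -0.83 -1.16 -1.5  -1.84 -2.18 -2.51 -2.84  3.1   2.77  2.43]
knob model [[ 415.37947426 -125.95998573  210.36025003]] rack,reader [[666.15441154  27.87117486 203.43939811]
 [580.02786557  67.32113669 247.64342691]]
```

View pics/fit1.png

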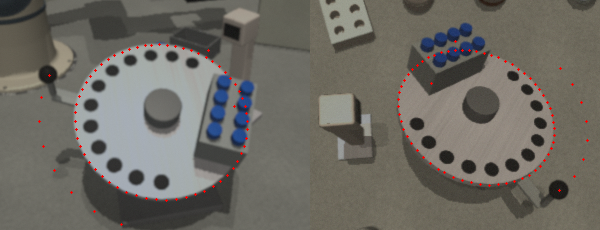

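The projected rim and knob arc lie on the disc and knob in both crops, and the knob height of about 211 mm matches the model. I'll plan an approach with the tool axis along the carousel axis and the fingers closing along the tangent.

```bash
cat > plan.py <<'E'
from rig import ctrl
from geo import *
import pickle,sys
from scipy.spatial.transform import Rotation as Ro
pose=pickle.load(open("pose.pkl","rb"))
def target(K,back,r=190.,zoff=40.,deep=3.):
    az=-2.007+K;Rz=cv2.Rodrigues(np.array([0,0,pose[2]]))[0]@RA
    t=Rz@[-np.sin(az),np.cos(az),0];n=Rz[:,2];x=np.cross(t,-n)
    R=np.c_[x,t,-n];W=a2w(cyl(zoff,r,np.array([az])),pose)[0]
    return W+n*(172+back-deep*0),R
def rel(p0,R0,p1,R1):
    return np.r_[R0.T@(p1-p0)/1000,Ro.from_matrix(R0.T@R1).as_rotvec()]
if __name__=="__main__":
    s=ctrl.sense();p0=np.array(s["eef_pos"]);R0=Ro.from_quat(s["tool_rot"]).as_matrix()
    p1,R1=target(0,80)
    print(p1,s["t"]);v=rel(p0,R0,p1,R1);print("total",np.round(v,4))
    pm=p0+(p1-p0)*.5+[0,0,30];Rm=Ro.from_matrix(R0)*Ro.from_rotvec(v[3:]*.5);Rm=Rm.as_matrix()
    print("leg1/10",np.round(rel(p0,R0,pm,Rm)/10,4));print("leg2/10",np.round(rel(pm,Rm,p1,R1)/10,4))
E
python3 plan.py
```

```text
[ 506.55545319 -182.42719933  438.40058562] 0.7
total [-0.5374 -0.5927 -0.0337  0.4296  0.321   2.1145]
leg1/10 [-0.0269 -0.0296 -0.0047  0.0215  0.016   0.1057]
leg2/10 [-0.0389  0.009  -0.0021  0.0215  0.016   0.1057]
```

Call:
apply_moves:
  rows:
    - [-0.027,-0.03,-0.005,0.021,0.016,0.106,1]
    - [-0.054,-0.059,-0.009,0.043,0.032,0.211,1]
    - [-0.081,-0.089,-0.014,0.064,0.048,0.317,1]
    - [-0.108,-0.118,-0.019,0.086,0.064,0.423,1]
    - [-0.135,-0.148,-0.024,0.107,0.08,0.528,1]
    - [-0.161,-0.178,-0.028,0.129,0.096,0.634,1]
    - [-0.188,-0.207,-0.033,0.15,0.112,0.74,1]
    - [-0.215,-0.237,-0.038,0.172,0.128,0.846,1]
    - [-0.242,-0.266,-0.042,0.193,0.144,0.951,1]
    - [-0.269,-0.296,-0.047,0.215,0.16,1.057,1]
  force: 25

```text
t: 1.7
eef_pos: [377.3, 194.6, 452.1]
tool_rot: [0.666, 0.735, -0.085, -0.095]
force: [0.7, 1.5, 0.2]
finger_gap: 91.1
grip_force: 0.0
```

Call:
apply_moves:
  rows:
    - [-0.039,0.009,-0.002,0.021,0.016,0.106,1]
    - [-0.078,0.018,-0.004,0.043,0.032,0.211,1]
    - [-0.117,0.027,-0.006,0.064,0.048,0.317,1]
    - [-0.156,0.036,-0.008,0.086,0.064,0.423,1]
    - [-0.195,0.045,-0.011,0.107,0.08,0.528,1]
    - [-0.233,0.054,-0.013,0.129,0.096,0.634,1]
    - [-0.272,0.063,-0.015,0.15,0.112,0.74,1]
    - [-0.311,0.072,-0.017,0.172,0.128,0.846,1]
    - [-0.35,0.081,-0.019,0.193,0.144,0.951,1]
    - [-0.389,0.09,-0.021,0.215,0.16,1.057,1]

```text
t: 2.7
eef_pos: [507.5, -183.5, 438.8]
tool_rot: [0.936, 0.277, -0.145, -0.163]
force: [0.7, 0.3, 1.1]
finger_gap: 91.1
grip_force: 0.0
```

```bash
python3 - <<'E'
from plan import *
s=ctrl.sense();p0=np.array(s["eef_pos"]);R0=Ro.from_quat(s["tool_rot"]).as_matrix()
print(s["t"],p0,np.round(s["q"],3),np.round(s["force"],2))
p=ctrl.grab_frame("wrist");k=a2w(cyl(40.,190.,np.array([-2.007])),pose)
print("model px",proj(k,p))
for t in("knob","push_arm"):print([(np.round(d["position"],1).tolist(),round(d["conf"],2)) for d in ctrl.recognise(p,t)[:3]])
cv2.imwrite("pics/wrist1.png",p["frame"][:,:,::-1]);pickle.dump(p,open("w1.pkl","wb"))
s=ctrl.sense();p0=np.array(s["eef_pos"]);R0=Ro.from_quat(s["tool_rot"]).as_matrix()
for b in(80,0):print(b,np.round(rel(p0,R0,*target(0,b)),4))
print(s["t"])
E
```

```text
2.7 [ 507.470893   -183.4656794   438.81094132] [-0.469  0.451  1.366  0.037  1.762  0.525] [0.68 0.26 1.13]
model px [[320.71612149 210.79742528]]
[([418.7, -113.5, 163.1], 0.97), ([494.4, -58.2, 167.4], 0.6)]
[([418.5, -110.5, 161.9], 0.94)]
80 [-0.0001 -0.0017  0.0005 -0.0001 -0.0002 -0.0028]
0 [-0.0001 -0.0017  0.0805 -0.0001 -0.0002 -0.0028]
2.85
```

View pics/wrist1.png

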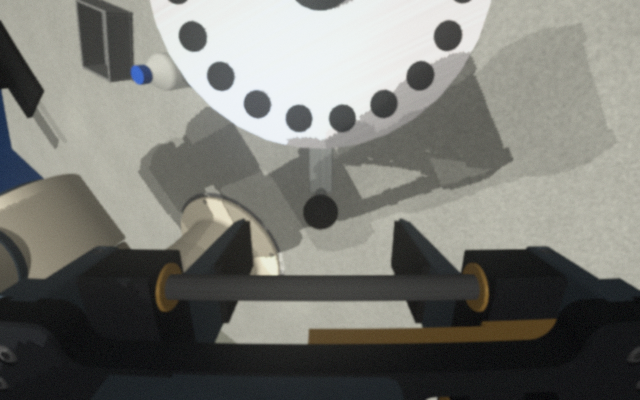

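The wrist view shows the knob at (320,211), and the model predicted (320.7,210.8). The fingers straddle it, so I'll descend and grip.

Call:
apply_moves:
  rows:
    - [0,-0.0002,0.01,0,0,0,1]
    - [0,-0.0004,0.02,0,0,-0.001,1]
    - [0,-0.0006,0.03,0,0,-0.001,1]
    - [0,-0.0008,0.04,0,0,-0.001,1]
    - [0,-0.001,0.05,0,0,-0.002,1]
    - [0,-0.0012,0.06,0,0,-0.002,1]
    - [0,-0.0014,0.07,0,0,-0.003,1]
    - [0,-0.0017,0.0805,0,0,-0.003,1]
    - [0,-0.0017,0.0805,0,0,-0.003,0.8]
    - [0,-0.0017,0.0805,0,0,-0.003,0.6]
  force: 25

```text
t: 3.85
eef_pos: [477.3, -162.5, 366.6]
tool_rot: [0.935, 0.281, -0.145, -0.163]
force: [0.3, -0.1, 0.3]
finger_gap: 78.0
grip_force: 0.0
```

Call:
apply_moves:
  rows:
    - [0,0,0,0,0,0,0.4]
    - [0,0,0,0,0,0,0.3]
    - [0,0,0,0,0,0,0.2]
    - [0,0,0,0,0,0,0.1]
    - [0,0,0,0,0,0,0.1]
    - [0,0,0,0,0,0,0.1]
    - [0,0,0,0,0,0,0.1]
    - [0,0,0,0,0,0,0.1]
    - [0,0,0,0,0,0,0.1]
    - [0,0,0,0,0,0,0.1]
  force: 25

```text
t: 4.85
eef_pos: [477.7, -163.1, 366.4]
tool_rot: [0.935, 0.281, -0.144, -0.162]
force: [2.2, -8.2, -8.4]
finger_gap: 28.2
grip_force: 25.0
```

```bash
python3 - <<'E'
from plan import *
for i in range(4):
    s=ctrl.sense();p0=np.array(s["eef_pos"]);R0=Ro.from_quat(s["tool_rot"]).as_matrix()
    print(s["t"],p0,"Ftool",np.round(R0.T@s["force"],2),np.round(R0.T@s["torque"],2),s["finger_gap"],s["grip_force"],np.round(rel(p0,R0,*target(0,0)),4))
    p=ctrl.grab_frame("wrist")
cv2.imwrite("pics/wrist2.png",p["frame"][:,:,::-1])
E
```

```text
4.85 [ 477.65930661 -163.10824499  366.41497511] Ftool [-1.44 10.79  5.04] [-1.88 -0.18  0.01] 28.239882291649156 24.99930113554001 [-0.0008  0.0012  0.0001  0.0029  0.0007  0.003 ]
4.9 [ 477.67267238 -163.11969276  366.41230756] Ftool [-0.26 10.04  4.37] [-1.96 -0.19 -0.06] 28.515863547986143 24.999158084392548 [-0.0008  0.0012  0.0001  0.0029  0.0006  0.003 ]
4.95 [ 477.67026044 -163.1164616   366.39205727] Ftool [-0.48 10.71  4.07] [-1.91 -0.2  -0.03] 28.892186720972276 24.999166131019592 [-0.0008  0.0012  0.0001  0.0029  0.0006  0.003 ]
5.0 [ 477.67772195 -163.11146567  366.42412845] Ftool [-1.1  10.    4.29] [-1.9  -0.21 -0.02] 28.414807797575165 24.999381601810455 [-0.0008  0.0012  0.0001  0.003   0.0006  0.003 ]
```

View pics/wrist2.png

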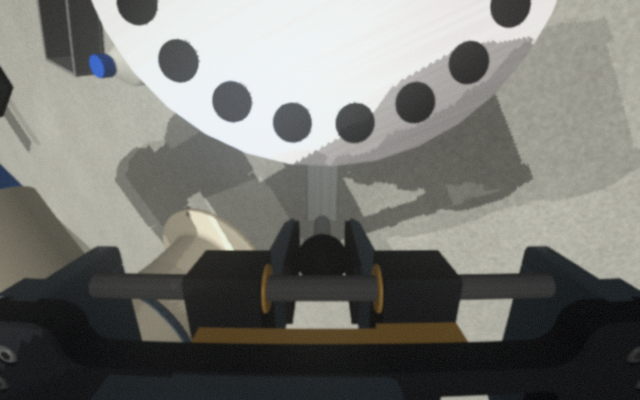

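The ball is held between the pads at about (322,255), gap about 28 mm. The commanded pose pulls 10 N back onto the arm's out-stop, which is harmless. Next I'll write the angle estimator (blue caps) plus the simulator and planner, and check them here.

```bash
cat > est.py <<'E'
from plan import *
from scipy.optimize import least_squares, minimize_scalar
import os,json
def blue(p):
    f=p["frame"].astype(np.float32);b=f[:,:,2]-np.maximum(f[:,:,0],f[:,:,1])
    return cv2.GaussianBlur(np.clip(b,0,60),(0,0),2.5)
def caps(v,A):
    i=np.arange(8);r=100+v[3]+v[0]*((i%2)-.5);t=v[4]+v[1]*((i//2)-1.5)
    az=1.134+A;u=np.array([np.cos(az),np.sin(az)]);w=np.array([-u[1],u[0]])
    return np.c_[r[:,None]*u+t[:,None]*w,np.full(8,v[2])]
def samp(B,P): return cv2.remap(B,P[:,0].astype(np.float32).reshape(1,-1),P[:,1].astype(np.float32).reshape(1,-1),cv2.INTER_CUBIC)[0]
def findA(p,v,lo=-.05,hi=1.5):
    B=blue(p);f=lambda A:samp(B,proj(a2w(caps(v,A),pose),p)).sum()
    g=np.arange(lo,hi,.02);sc=[f(a) for a in g];a0=g[int(np.argmax(sc))]
    m=minimize_scalar(lambda A:-f(A),bounds=(a0-.03,a0+.03),method="bounded",options=dict(xatol=1e-4));return m.x,-m.fun/8
def Kmeas(s):
    R=Ro.from_quat(s["tool_rot"]).as_matrix();g=np.array(s["eef_pos"])+172*R[:,2]
    Rz=cv2.Rodrigues(np.array([0,0,pose[2]]))[0]
    q=RA.T@(Rz.T@(g-[pose[0],pose[1],0])-[0,0,140.]);F=R.T@np.array(s["force"])
    return np.arctan2(q[1],q[0])+2.007,np.hypot(q[0],q[1]),q[2],F
E
cat > t1.py <<'E'
from est import *
v0=np.array([30,28,88,0,0.])
P=[ctrl.grab_frame("scene"),ctrl.grab_frame("top")];Bs=[blue(p) for p in P]
def obj(v): return -sum(samp(B,proj(a2w(caps(v,0),pose),p)).sum() for B,p in zip(Bs,P))
from scipy.optimize import minimize
best=min((minimize(obj,[a,b,z,0,0],method="Nelder-Mead",options=dict(maxiter=2000)) for a in(25,30,35) for b in(24,28,32) for z in(80,90)),key=lambda m:m.fun)
print(best.x,best.fun/16)
pickle.dump(best.x,open("caps.pkl","wb"))
for p in P:
    print(findA(p,best.x))
    im=p["frame"][:,:,::-1].copy()
    for q in proj(a2w(caps(best.x,0),pose),p):cv2.circle(im,tuple(int(x) for x in np.round(q)),1,(0,0,255),-1)
    for q in proj(a2w(caps(best.x,1.1),pose),p):cv2.circle(im,tuple(int(x) for x in np.round(q)),1,(0,255,0),-1)
    p["im"]=im
cv2.imwrite("pics/caps.png",np.hstack([P[0]["im"][100:350,150:460],P[1]["im"][50:300,190:480]]))
s=ctrl.sense();print(s["t"],Kmeas(s))
E
python3 t1.py
```

```text
[ 3.58770594e+01  2.77908270e+01  8.58022280e+01 -5.39823211e-04
 -3.86524570e-04] -54.17863464355469
(np.float64(0.0010888877192649147), np.float32(57.264683))
(np.float64(0.008959868053177961), np.float32(51.195267))
5.15 (np.float64(-0.003912453357211021), np.float64(189.3479461455372), np.float64(40.06937616941427), array([-0.37383893,  9.96088164,  3.26298036]))
```

View pics/caps.png

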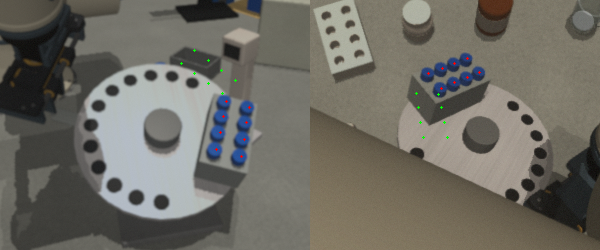

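The projected caps (red) sit on the real ones in both views. The forearm partly hides the top view, so the scene camera will be the main one. Now the simulator/planner.

```bash
cat > mpc.py <<'E'
# usage: mpc.py Atarget(end) T_end(abs time of arrival) | state kept in log.json
from est import *
V=pickle.load(open("caps.pkl","rb"));LOG="log.json"
I,CD,CA,KS=.07,.03,.02,.70
def load(): return json.load(open(LOG)) if os.path.exists(LOG) else dict(k=[],m=[],f=[],th=[0,0])
def save(L): json.dump(L,open(LOG,"w"))
def rows(d):
    for x in d: print([round(.19*(1-np.cos(x)),4),round(.19*np.sin(x),4),0,0,0,round(-x,3),0.1],end=", ")
    print()
def sim(tk,K,t0,A,W,t1,g,dK,dt=.005):
    t=np.arange(t0,t1+dt/2,dt);k=np.interp(t,tk,K)+dK;kd=np.gradient(k,dt);o=np.empty((len(t),2))
    for i in range(len(t)):
        o[i]=A,W
        T=KS*(k[i]-A+1.55)+CA*(kd[i]-W)-1.67*g*np.sin(1.134+A)-CD*W
        W+=dt*T/I;A+=dt*W
        if A<0:A=0.;W=max(W,0.)
    return t,o,k
def observe(L,n=2):
    for i in range(n):
        s=ctrl.sense();km,r,z,F=Kmeas(s);p=ctrl.grab_frame("scene");a,sc=findA(p,V)
        L["m"].append([s["t"],float(a)]);L["f"].append([s["t"],float(km),float(F[1])])
        L["k"].append([s["t"],float(km)]) if not L["k"] or s["t"]>L["k"][-1][0]+1e-6 else L["k"].__setitem__(-1,[s["t"],float(km)])
    s=ctrl.sense();km,r,z,F=Kmeas(s);L["k"].append([s["t"],float(km)])
    print("t",round(s["t"],2),"A",[round(m[1],4) for m in L["m"][-n:]],"sc",round(float(sc),1),"K",round(km,4),"r",round(r,1),"z",round(z,1),"Ft",np.round(F,1))
    return s["t"],km
def estimate(L,tnow,win=4.5):
    tk,K=np.array(L["k"]).T;m=np.array(L["m"]);m=m[m[:,0]>tnow-win];t0=m[0,0]
    th0=L["th"]
    def f(v,full=False):
        t,o,k=sim(tk,K,t0,max(v[0],0),v[1],tnow,1+v[2],v[3])
        if full:return t,o,k
        return np.r_[(np.interp(m[:,0],t,o[:,0])-m[:,1])/.004,v[2]/.03,v[3]/.01,v[1]/.3,(v[0]-m[0,1])/.01]
    q=least_squares(f,[m[0,1],L.get("w0",0),th0[0],th0[1]],diff_step=1e-4)
    t,o,k=f(q.x,True);L["th"]=[float(q.x[2]),float(q.x[3])]
    print("fit g,dK",np.round(q.x[2:],4),"A,W",np.round(o[-1],4),"G",round(k[-1]-o[-1,0],3),"res",np.round(f(q.x)[:len(m)]*.004,4))
    return o[-1],q.x[2],q.x[3]
def mj(t,t0,T,a,b):
    s=np.clip((t-t0)/T,0,1);return a+(b-a)*(10*s**3-15*s**4+6*s**5)
def plan(L,tnow,Kn,st,g,dK,ref,N=20,kp=None):
    tk=np.array(L["k"])[-3:];kl=Kn
    tr=tnow+.1*np.arange(1,N+1);Tk=np.r_[tnow,tr]
    def f(d,full=False):
        t,o,k=sim(Tk,np.r_[kl,kl+d],tnow,st[0],st[1],tr[-1],1+g,dK,dt=.01)
        if full:return t,o,k
        r=ref(t);rv=np.gradient(r,t);e=np.r_[0,0,d]
        return np.r_[((o[:,0]-r)/.01)[::3],((o[:,1]-rv)/.03)[::3],np.diff(e,2)/.006*.5]
    q=least_squares(f,np.zeros(N),diff_step=1e-4,x_scale=.1);t,o,k=f(q.x,True)
    G=k-o[:,0];F=.7*(G+1.55)/.19
    print("pred1s A",np.round(o[::20,0],3),"Wmax",round(abs(o[:,1]).max(),3),"F",round(F.min(),2),round(F.max(),2),"ref",np.round(ref(t[::50]),3))
    d=np.round(q.x[:10],3);print("d",d.tolist());rows(d)
    return d
def commit(L,tnow,Kn,d):
    for i,x in enumerate(d):L["k"].append([tnow+.1*(i+1),float(Kn+x)])
    save(L)
E
python3 - <<'E'
from mpc import *
L=load();t,K=observe(L,1)
d=[.01,.04,.09,.15,.22,.30,.36,.41,.44,.45];rows(d);commit(L,t,K,d)
E
```

```text
t 5.2 A [0.0019] sc 57.3 K -0.0038 r 189.3 z 40.1 Ft [-0.9 10.9  4. ]
[np.float64(0.0), np.float64(0.0019), 0, 0, 0, -0.01, 0.1], [np.float64(0.0002), np.float64(0.0076), 0, 0, 0, -0.04, 0.1], [np.float64(0.0008), np.float64(0.0171), 0, 0, 0, -0.09, 0.1], [np.float64(0.0021), np.float64(0.0284), 0, 0, 0, -0.15, 0.1], [np.float64(0.0046), np.float64(0.0415), 0, 0, 0, -0.22, 0.1], [np.float64(0.0085), np.float64(0.0561), 0, 0, 0, -0.3, 0.1], [np.float64(0.0122), np.float64(0.0669), 0, 0, 0, -0.36, 0.1], [np.float64(0.0157), np.float64(0.0757), 0, 0, 0, -0.41, 0.1], [np.float64(0.0181), np.float64(0.0809), 0, 0, 0, -0.44, 0.1], [np.float64(0.0189), np.float64(0.0826), 0, 0, 0, -0.45, 0.1],
```

Call:
apply_moves:
  rows:
    - [0,0.0019,0,0,0,-0.01,0.1]
    - [0.0002,0.0076,0,0,0,-0.04,0.1]
    - [0.0008,0.0171,0,0,0,-0.09,0.1]
    - [0.0021,0.0284,0,0,0,-0.15,0.1]
    - [0.0046,0.0415,0,0,0,-0.22,0.1]
    - [0.0085,0.0561,0,0,0,-0.3,0.1]
    - [0.0122,0.0669,0,0,0,-0.36,0.1]
    - [0.0157,0.0757,0,0,0,-0.41,0.1]
    - [0.0181,0.0809,0,0,0,-0.44,0.1]
    - [0.0189,0.0826,0,0,0,-0.45,0.1]

```text
t: 6.2
eef_pos: [531.5, -217.5, 331.2]
tool_rot: [0.848, 0.483, -0.106, -0.192]
force: [-7.8, -6.5, 7.7]
finger_gap: 28.5
grip_force: 25.0
```

```bash
python3 - <<'E'
from mpc import *
np.set_printoptions(legacy="1.25")
L=load();print(L["k"][-1]);t,K=observe(L,3);print(L["f"][-3:])
d=[.008,.03,.06,.1,.15,.2,.25,.29,.32,.33];rows(d);commit(L,t,K,d)
E
```

```text
[6.2, 0.44621077951172633]
t 6.35 A [0.0019, 0.0019, 0.0022] sc 57.3 K 0.439 r 189.3 z 39.9 Ft [-8.8 -6.  -5.4]
[[6.2, 0.4411870126381179, -6.357864414722314], [6.25, 0.4411692841932433, -6.121018906242222], [6.3, 0.43977401205277133, -6.547251146248296]]
[0.0, 0.0015, 0, 0, 0, -0.008, 0.1], [0.0001, 0.0057, 0, 0, 0, -0.03, 0.1], [0.0003, 0.0114, 0, 0, 0, -0.06, 0.1], [0.0009, 0.019, 0, 0, 0, -0.1, 0.1], [0.0021, 0.0284, 0, 0, 0, -0.15, 0.1], [0.0038, 0.0377, 0, 0, 0, -0.2, 0.1], [0.0059, 0.047, 0, 0, 0, -0.25, 0.1], [0.0079, 0.0543, 0, 0, 0, -0.29, 0.1], [0.0096, 0.0598, 0, 0, 0, -0.32, 0.1], [0.0103, 0.0616, 0, 0, 0, -0.33, 0.1],
```

Call:
apply_moves:
  rows:
    - [0,0.0015,0,0,0,-0.008,0.1]
    - [0.0001,0.0057,0,0,0,-0.03,0.1]
    - [0.0003,0.0114,0,0,0,-0.06,0.1]
    - [0.0009,0.019,0,0,0,-0.1,0.1]
    - [0.0021,0.0284,0,0,0,-0.15,0.1]
    - [0.0038,0.0377,0,0,0,-0.2,0.1]
    - [0.0059,0.047,0,0,0,-0.25,0.1]
    - [0.0079,0.0543,0,0,0,-0.29,0.1]
    - [0.0096,0.0598,0,0,0,-0.32,0.1]
    - [0.0103,0.0616,0,0,0,-0.33,0.1]

```text
t: 7.35
eef_pos: [584.7, -237.6, 305.1]
tool_rot: [0.757, 0.615, -0.073, -0.206]
force: [-9.3, -11.7, 5.0]
finger_gap: 28.3
grip_force: 25.0
```

```bash
cat > step.py <<'E'
from mpc import *
import sys
np.set_printoptions(legacy="1.25",linewidth=160)
# args: A_end, Tarr (duration from now, s); ref continues from stored ref if arg3 = 'keep'
L=load();t,K=observe(L,int(sys.argv[3]) if len(sys.argv)>3 else 2)
st,g,dK=estimate(L,t)
if sys.argv[1]!="keep": L["ref"]=[t,float(sys.argv[2]),float(st[0]),float(sys.argv[1])]
r=L["ref"];d=plan(L,t,K,st,g,dK,lambda x:mj(x,*r));commit(L,t,K,d)
E
python3 step.py 1.09 6 4
```

```text
t 7.55 A [0.1387, 0.1603, 0.1769, 0.1929] sc 56.8 K 0.772 r 189.2 z 40.0 Ft [-13.6  -7.1  -2.7]
fit g,dK [-0.0418  0.002 ] A,W [0.2054 0.2317] G 0.569 res [ 0.     -0.0019 -0.0019 -0.0022  0.0013 -0.0011 -0.     -0.0005]
pred1s A [0.205 0.226 0.218 0.217 0.225 0.239 0.257 0.283 0.314 0.35  0.391] Wmax 0.232 F 7.75 8.48 ref [0.205 0.21  0.237 0.297 0.391]
d [0.002, 0.048, 0.105, 0.142, 0.154, 0.152, 0.148, 0.149, 0.158, 0.171]
[0.0, 0.0004, 0, 0, 0, -0.002, 0.1], [0.0002, 0.0091, 0, 0, 0, -0.048, 0.1], [0.001, 0.0199, 0, 0, 0, -0.105, 0.1], [0.0019, 0.0269, 0, 0, 0, -0.142, 0.1], [0.0022, 0.0291, 0, 0, 0, -0.154, 0.1], [0.0022, 0.0288, 0, 0, 0, -0.152, 0.1], [0.0021, 0.028, 0, 0, 0, -0.148, 0.1], [0.0021, 0.0282, 0, 0, 0, -0.149, 0.1], [0.0024, 0.0299, 0, 0, 0, -0.158, 0.1], [0.0028, 0.0323, 0, 0, 0, -0.171, 0.1],
```

```bash
cat > step.py <<'E'
from mpc import *
import sys
np.set_printoptions(legacy="1.25",linewidth=160)
def quintic(x,t0,T,a,w,b):
    s=np.clip((x-t0)/T,0,1);M=np.array([[1,1,1],[3,4,5],[6,12,20]]);c=np.linalg.solve(M,[b-a-w*T,-w*T,0])
    return a+w*T*s+c[0]*s**3+c[1]*s**4+c[2]*s**5
# args: A_end|keep, duration, frames, xshift(mm)
a=sys.argv;n=int(a[3])
L=load()
if n: t,K=observe(L,n)
else:
    s=ctrl.sense();t=s["t"];K=Kmeas(s)[0];L["k"]=[q for q in L["k"] if q[0]<t+1e-6]
st,g,dK=estimate(L,t)
if a[1]!="keep": L["ref"]=[t,float(a[2]),float(st[0]),float(st[1]),float(a[1])]
r=L["ref"];d=plan(L,t,K,st,g,dK,lambda x:quintic(x,*r));commit(L,t,K,d)
print("ref end in",r[0]+r[1]-t)
E
python3 step.py 1.09 4 0
```

```text
fit g,dK [-0.0418  0.002 ] A,W [0.2054 0.2317] G 0.569 res [ 0.     -0.0019 -0.0019 -0.0022  0.0013 -0.0011 -0.     -0.0005]
pred1s A [0.205 0.243 0.29  0.348 0.407 0.467 0.53  0.596 0.662 0.728 0.792] Wmax 0.333 F 7.81 8.5 ref [0.205 0.326 0.468 0.629 0.792]
d [0.108, 0.2, 0.248, 0.269, 0.286, 0.311, 0.346, 0.383, 0.418, 0.45]
[0.0011, 0.0205, 0, 0, 0, -0.108, 0.1], [0.0038, 0.0377, 0, 0, 0, -0.2, 0.1], [0.0058, 0.0466, 0, 0, 0, -0.248, 0.1], [0.0068, 0.0505, 0, 0, 0, -0.269, 0.1], [0.0077, 0.0536, 0, 0, 0, -0.286, 0.1], [0.0091, 0.0581, 0, 0, 0, -0.311, 0.1], [0.0113, 0.0644, 0, 0, 0, -0.346, 0.1], [0.0138, 0.071, 0, 0, 0, -0.383, 0.1], [0.0164, 0.0771, 0, 0, 0, -0.418, 0.1], [0.0189, 0.0826, 0, 0, 0, -0.45, 0.1], 
ref end in 4.000000000000001
```

```bash
sed -i 's#np.diff(e,2)/.006\*.5#np.diff(e,2)/.006*2#; s#rv)/.03#rv)/.06#; s#-r)/.01)#-r)/.02)#' mpc.py; python3 step.py 1.09 4.5 0
```

```text
fit g,dK [-0.0418  0.002 ] A,W [0.2054 0.2317] G 0.569 res [ 0.     -0.0019 -0.0019 -0.0022  0.0013 -0.0011 -0.     -0.0005]
pred1s A [0.205 0.233 0.253 0.296 0.364 0.44  0.509 0.57  0.625 0.68  0.742] Wmax 0.382 F 7.81 8.63 ref [0.205 0.324 0.455 0.597 0.742]
d [0.048, 0.115, 0.183, 0.239, 0.283, 0.314, 0.338, 0.359, 0.38, 0.403]
[0.0002, 0.0091, 0, 0, 0, -0.048, 0.1], [0.0013, 0.0218, 0, 0, 0, -0.115, 0.1], [0.0032, 0.0346, 0, 0, 0, -0.183, 0.1], [0.0054, 0.045, 0, 0, 0, -0.239, 0.1], [0.0076, 0.0531, 0, 0, 0, -0.283, 0.1], [0.0093, 0.0587, 0, 0, 0, -0.314, 0.1], [0.0108, 0.063, 0, 0, 0, -0.338, 0.1], [0.0121, 0.0668, 0, 0, 0, -0.359, 0.1], [0.0136, 0.0705, 0, 0, 0, -0.38, 0.1], [0.0152, 0.0745, 0, 0, 0, -0.403, 0.1], 
ref end in 4.500000000000001
```

Call:
apply_moves:
  rows:
    - [0.0001,0.0091,0,0,0,-0.048,0.1]
    - [0.0011,0.0218,0,0,0,-0.115,0.1]
    - [0.0029,0.0346,0,0,0,-0.183,0.1]
    - [0.005,0.045,0,0,0,-0.239,0.1]
    - [0.0071,0.0531,0,0,0,-0.283,0.1]
    - [0.0087,0.0587,0,0,0,-0.314,0.1]
    - [0.0101,0.063,0,0,0,-0.338,0.1]
    - [0.0113,0.0668,0,0,0,-0.359,0.1]
    - [0.0128,0.0705,0,0,0,-0.38,0.1]
    - [0.0144,0.0745,0,0,0,-0.403,0.1]

```text
t: 8.55
eef_pos: [655.2, -235.5, 277.4]
tool_rot: [0.619, 0.754, -0.03, -0.216]
force: [-5.2, -10.7, 3.1]
finger_gap: 28.6
grip_force: 25.0
```

```bash
python3 step.py keep 0 3
```

```text
t 8.7 A [0.4505, 0.4703, 0.4855] sc 56.0 K 1.1788 r 189.3 z 40.0 Ft [-9.1 -7.7 -3.3]
fit g,dK [-0.0479 -0.0067] A,W [0.496  0.3147] G 0.676 res [ 0.     -0.0019 -0.0019 -0.0022  0.0057  0.0034  0.0046  0.0042 -0.0071 -0.0084 -0.0058]
pred1s A [0.496 0.549 0.594 0.646 0.708 0.773 0.833 0.887 0.932 0.971 1.006] Wmax 0.326 F 7.08 8.38 ref [0.496 0.641 0.783 0.91  1.007]
d [0.029, 0.069, 0.111, 0.146, 0.172, 0.189, 0.199, 0.204, 0.206, 0.207]
[0.0001, 0.0055, 0, 0, 0, -0.029, 0.1], [0.0005, 0.0131, 0, 0, 0, -0.069, 0.1], [0.0012, 0.021, 0, 0, 0, -0.111, 0.1], [0.002, 0.0276, 0, 0, 0, -0.146, 0.1], [0.0028, 0.0325, 0, 0, 0, -0.172, 0.1], [0.0034, 0.0357, 0, 0, 0, -0.189, 0.1], [0.0037, 0.0376, 0, 0, 0, -0.199, 0.1], [0.0039, 0.0385, 0, 0, 0, -0.204, 0.1], [0.004, 0.0389, 0, 0, 0, -0.206, 0.1], [0.0041, 0.039, 0, 0, 0, -0.207, 0.1], 
ref end in 3.3500000000000014
```

```bash
sed -i 's#-m\[:,1\])/.004,v\[2\]#-m[:,1])/(.002*(1+2*(tnow-m[:,0]))),v[2]#; s#f(q.x)\[:len(m)\]\*.004#(np.interp(m[:,0],t,o[:,0])-m[:,1])#' mpc.py; python3 step.py keep 0 0
```

```text
fit g,dK [-0.0496 -0.0042] A,W [0.5019 0.3235] G 0.673 res [ 0.     -0.0019 -0.0019 -0.0022  0.0116  0.0095  0.0107  0.0103 -0.0024 -0.0033 -0.0004]
pred1s A [0.502 0.556 0.601 0.652 0.711 0.774 0.834 0.887 0.932 0.971 1.007] Wmax 0.323 F 7.06 8.34 ref [0.496 0.641 0.783 0.91  1.007]
d [0.027, 0.065, 0.104, 0.139, 0.165, 0.183, 0.194, 0.199, 0.202, 0.203]
[0.0001, 0.0051, 0, 0, 0, -0.027, 0.1], [0.0004, 0.0123, 0, 0, 0, -0.065, 0.1], [0.001, 0.0197, 0, 0, 0, -0.104, 0.1], [0.0018, 0.0263, 0, 0, 0, -0.139, 0.1], [0.0026, 0.0312, 0, 0, 0, -0.165, 0.1], [0.0032, 0.0346, 0, 0, 0, -0.183, 0.1], [0.0036, 0.0366, 0, 0, 0, -0.194, 0.1], [0.0037, 0.0376, 0, 0, 0, -0.199, 0.1], [0.0039, 0.0381, 0, 0, 0, -0.202, 0.1], [0.0039, 0.0383, 0, 0, 0, -0.203, 0.1], 
ref end in 3.3500000000000014
```

Call:
apply_moves:
  rows:
    - [0.0001,0.0051,0,0,0,-0.027,0.1]
    - [0.0004,0.0123,0,0,0,-0.065,0.1]
    - [0.001,0.0197,0,0,0,-0.104,0.1]
    - [0.0018,0.0263,0,0,0,-0.139,0.1]
    - [0.0026,0.0312,0,0,0,-0.165,0.1]
    - [0.0032,0.0346,0,0,0,-0.183,0.1]
    - [0.0036,0.0366,0,0,0,-0.194,0.1]
    - [0.0037,0.0376,0,0,0,-0.199,0.1]
    - [0.0039,0.0381,0,0,0,-0.202,0.1]
    - [0.0039,0.0383,0,0,0,-0.203,0.1]

```text
t: 9.7
eef_pos: [690.1, -223.1, 266.6]
tool_rot: [0.54, 0.813, -0.008, -0.218]
force: [-3.8, -11.5, 1.4]
finger_gap: 28.7
grip_force: 25.0
```

```bash
cp log.json l0.json; python3 step.py keep 0 3
```

```text
t 9.85 A [0.7268, 0.7399, 0.7485] sc 32.3 K 1.3825 r 189.2 z 40.0 Ft [-9.1 -8.4 -2.2]
fit g,dK [-0.0384 -0.    ] A,W [0.7655 0.2537] G 0.617 res [ 0.0002 -0.0006 -0.0022 -0.0075 -0.0101 -0.0091 -0.0096 -0.0182 -0.0203 -0.0186 -0.0015 -0.0008  0.004 ]
pred1s A [0.765 0.814 0.865 0.92  0.972 1.015 1.047 1.068 1.08  1.086 1.088] Wmax 0.276 F 6.69 7.98 ref [0.824 0.943 1.029 1.076 1.09 ]
d [0.017, 0.035, 0.047, 0.05, 0.046, 0.036, 0.023, 0.01, -0.001, -0.011]
[0.0, 0.0032, 0, 0, 0, -0.017, 0.1], [0.0001, 0.0066, 0, 0, 0, -0.035, 0.1], [0.0002, 0.0089, 0, 0, 0, -0.047, 0.1], [0.0002, 0.0095, 0, 0, 0, -0.05, 0.1], [0.0002, 0.0087, 0, 0, 0, -0.046, 0.1], [0.0001, 0.0068, 0, 0, 0, -0.036, 0.1], [0.0001, 0.0044, 0, 0, 0, -0.023, 0.1], [0.0, 0.0019, 0, 0, 0, -0.01, 0.1], [0.0, -0.0002, 0, 0, 0, 0.001, 0.1], [0.0, -0.0021, 0, 0, 0, 0.011, 0.1], 
ref end in 2.200000000000001
```

```bash
cat > look.py <<'E'
from est import *
import sys
V=pickle.load(open("caps.pkl","rb"));o=[]
for n in("scene","top"):
    p=ctrl.grab_frame(n);a,sc=findA(p,V);print(n,a,sc,ctrl.sense()["t"])
    q=proj(a2w(caps(V,a),pose),p);print(np.round(samp(blue(p),q)));im=p["frame"][:,:,::-1].copy()
    for x in q:cv2.circle(im,tuple(int(v) for v in np.round(x)),1,(0,0,255),-1)
    o.append(im[50:300,150:460] if n=="scene" else im[50:300,190:480])
    pickle.dump(p,open(f"p_{n}.pkl","wb"))
cv2.imwrite(sys.argv[1],np.hstack(o))
E
python3 look.py pics/l1.png
```

```text
scene 0.7637342478582521 31.68478 9.9
[53. 55.  0. 55. -0. 54.  0. 36.]
top 1.496529747324733 0.00084470643 9.95
[0. 0. 0. 0. 0. 0. 0. 0.]
```

View pics/l1.png

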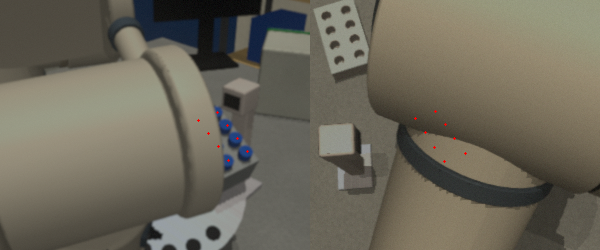

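The forearm now hides half of the caps in the scene view and all of them in the top view. I'll switch to the wrist camera and track the rim holes, which give A directly.

```bash
cat > wr.py <<'E'
from est import *
def pix2az(px,p):
    Rz=cv2.Rodrigues(np.array([0,0,pose[2]]))[0];o,d=ray(px,p)
    o=RA.T@(Rz.T@(o-[pose[0],pose[1],0])-[0,0,140.]);d=RA.T@(Rz.T@d)
    q=o+d*(12-o[2])/d[2];return np.arctan2(q[1],q[0]),np.hypot(q[0],q[1])
def holes(p):
    g=cv2.cvtColor(p["frame"],cv2.COLOR_RGB2GRAY);out=[]
    bw=cv2.adaptiveThreshold(cv2.GaussianBlur(g,(5,5),0),255,cv2.ADAPTIVE_THRESH_MEAN_C,cv2.THRESH_BINARY_INV,81,25)
    n,lab,st,ce=cv2.connectedComponentsWithStats(bw)
    for i in range(1,n):
        x,y,w,h,a=st[i]
        if x<2 or y<2 or x+w>637 or y+h>398 or not 250<a<3500 or a<.7*w*h*.785 or max(w,h)>1.6*min(w,h):continue
        m=(lab==i);wt=np.where(cv2.dilate(m.astype(np.uint8),np.ones((5,5)))>0,255.-g,0);wt=np.clip(wt-120,0,None)
        yy,xx=np.nonzero(m);az,r=pix2az(ce[i],p)
        if abs(r-115.2)<8: out.append((az,r,*ce[i]))
    return np.array(out)
def wA(p,guess):
    H=json.load(open("holes.json"));h=holes(p)
    if len(h)==0:return None,0,None
    az=h[:,0]-guess;k=np.round((az-H[0])/H[1]);e=(az-H[0])-k*H[1]
    return guess+np.median(e),len(h),e-np.median(e)
E
python3 - <<'E'
from wr import *
np.set_printoptions(precision=4,suppress=True,linewidth=150)
p=pickle.load(open("w1.pkl","rb"));h=holes(p);h=h[np.argsort(h[:,0])];print(h)
i=np.round((h[:,0]-h[0,0])/.33);c=np.polyfit(i,h[:,0],1);print(c,h[:,0]-np.polyval(c,i))
json.dump([float(c[1]),float(c[0])],open("holes.json","w"))
p=ctrl.grab_frame("wrist");pickle.dump(p,open("w3.pkl","wb"));cv2.imwrite("pics/w3.png",p["frame"][:,:,::-1])
print(ctrl.sense()["t"],Kmeas(ctrl.sense())[:3]);print(holes(p));print(wA(p,.8))
V=pickle.load(open("caps.pkl","rb"));q=pickle.load(open("p_scene.pkl","rb"));B=blue(q)
f=lambda A:samp(B,proj(a2w(caps(V,A)[[0,1,3,5]],pose),q)).sum()
g=np.arange(.65,.95,.001);print("scene 9.85",g[np.argmax([f(a) for a in g])])
E
```

```text
[[ -2.8301 115.3072 220.4605  75.7085]
 [ -2.5012 115.3388 257.005  103.4884]
 [ -2.1731 115.2699 298.5483 117.5724]
 [ -1.8421 115.9314 342.193  118.1797]
 [ -1.5144 115.7544 383.7029 103.4724]
 [ -1.1879 115.6768 419.9338  75.5218]
 [ -0.8561 115.1827 447.477   34.9727]
 [  3.1232 115.199  192.5641  35.9544]]
[ 0.3308 -2.8355] [ 0.0054  0.0035  0.0008  0.0009 -0.0022 -0.0065 -0.0055  0.0037]
10.0 (np.float64(1.3826557833081283), np.float64(189.20106456201145), np.float64(40.06252406360761))
[[  0.2572 114.4482 476.7008  52.9424]
 [ -1.3965 115.4291 186.1454  68.8733]
 [ -0.0756 114.548  424.3688  96.5582]
 [ -1.0671 115.33   241.1358 106.548 ]
 [ -0.4063 114.7231 364.7862 120.3968]
 [ -0.7386 115.0251 301.9604 123.8122]]
(np.float64(0.7755321328628612), 6, array([ 0.0013,  0.0018, -0.0006,  0.0005, -0.0005, -0.0019]))
scene 9.85 0.7690000000000001
```

```bash
python3 - <<'E'
from wr import *
h=holes(pickle.load(open("w1.pkl","rb")));az=np.where(h[:,0]>0,h[:,0]-2*np.pi,h[:,0]);i=np.round((az+2.83)/.33);c=np.polyfit(i,az,1);print(c,np.round(az-np.polyval(c,i),4))
json.dump([float(c[1]),float(c[0])],open("holes.json","w"))
a=wA(pickle.load(open("w3.pkl","rb")),.79)[0];print(a)
L=json.load(open("log.json"));L["m"]=[m for m in L["m"] if m[0]<9.65]+[[9.85,.769],[9.95,float(a)]]
L["k"]=[k for k in L["k"] if k[0]<9.86];json.dump(L,open("log.json","w"))
E
sed -i 's/from est import \*/from wr import */; s/p=ctrl.grab_frame("scene");a,sc=findA(p,V)/p=ctrl.grab_frame("wrist");a,sc,er=wA(p,PRED(L,s["t"]))/' mpc.py
python3 - <<'E'
s=open("mpc.py").read()
s=s.replace("def observe","""def PRED(L,t):
    m=np.array(L["m"]);tk,K=np.array(L["k"]).T;i=-1;w=L.get("w",0.)
    if t-m[-1,0]<1e-3:return m[-1,1]
    tt,o,k=sim(tk,K,m[-1,0],m[-1,1],w,t,1+L["th"][0],L["th"][1]);return float(o[-1,0])
def observe""").replace('L["th"]=[float(q.x[2]','L["w"]=float(o[-1,1]);L["th"]=[float(q.x[2]')
open("mpc.py","w").write(s)
E
python3 step.py 1.09 2.5 2
```

```text
[ 0.3289281  -2.83045138] [-0.0006  0.0008 -0.0021  0.0003  0.0003  0.0003 -0.0005  0.0015]
0.7780593551135709
t 10.1 A [0.7892, 0.7998] sc 6.0 K 1.3825 r 189.2 z 40.0 Ft [-9.6 -7.9 -2.1]
fit g,dK [-0.0375 -0.0011] A,W [0.8117 0.1804] G 0.57 res [ 0.0002 -0.0007 -0.0022 -0.0104 -0.0132 -0.0122 -0.0127 -0.0204 -0.0227 -0.0213 -0.0112  0.0033  0.003   0.0025]
pred1s A [0.812 0.844 0.874 0.908 0.944 0.98  1.013 1.039 1.059 1.074 1.083] Wmax 0.186 F 6.71 7.81 ref [0.812 0.902 0.986 1.05  1.084]
d [0.011, 0.025, 0.036, 0.044, 0.046, 0.045, 0.04, 0.033, 0.026, 0.018]
[0.0, 0.0021, 0, 0, 0, -0.011, 0.1], [0.0001, 0.0047, 0, 0, 0, -0.025, 0.1], [0.0001, 0.0068, 0, 0, 0, -0.036, 0.1], [0.0002, 0.0084, 0, 0, 0, -0.044, 0.1], [0.0002, 0.0087, 0, 0, 0, -0.046, 0.1], [0.0002, 0.0085, 0, 0, 0, -0.045, 0.1], [0.0002, 0.0076, 0, 0, 0, -0.04, 0.1], [0.0001, 0.0063, 0, 0, 0, -0.033, 0.1], [0.0001, 0.0049, 0, 0, 0, -0.026, 0.1], [0.0, 0.0034, 0, 0, 0, -0.018, 0.1], 
ref end in 2.5
```

Call:
apply_moves:
  rows:
    - [0,0.0021,0,0,0,-0.011,0.1]
    - [0.0001,0.0047,0,0,0,-0.025,0.1]
    - [0.0001,0.0068,0,0,0,-0.036,0.1]
    - [0.0002,0.0084,0,0,0,-0.044,0.1]
    - [0.0002,0.0087,0,0,0,-0.046,0.1]
    - [0.0002,0.0085,0,0,0,-0.045,0.1]
    - [0.0002,0.0076,0,0,0,-0.04,0.1]
    - [0.0001,0.0063,0,0,0,-0.033,0.1]
    - [0.0001,0.0049,0,0,0,-0.026,0.1]
    - [0,0.0034,0,0,0,-0.018,0.1]

```text
t: 11.1
eef_pos: [693.0, -221.6, 265.7]
tool_rot: [0.533, 0.818, -0.006, -0.218]
force: [-2.5, -10.9, 0.6]
finger_gap: 28.7
grip_force: 25.0
```

```bash
python3 - <<'E'
import json
L=json.load(open("log.json"));L["m"]=[m for m in L["m"] if m[0]>9.9];json.dump(L,open("log.json","w"))
E
python3 step.py keep 0 2
```

```text
t 11.2 A [0.9949, 1.0054] sc 6.0 K 1.4002 r 189.2 z 40.1 Ft [-9.6 -6.5 -1.5]
fit g,dK [-0.0376  0.002 ] A,W [1.0153 0.2014] G 0.387 res [ 0.0004 -0.     -0.0005  0.0002 -0.0002]
pred1s A [1.015 1.053 1.08  1.094 1.097 1.096 1.093 1.091 1.09  1.09  1.091] Wmax 0.201 F 6.61 7.14 ref [1.001 1.059 1.087 1.09  1.09 ]
d [-0.017, -0.036, -0.053, -0.062, -0.066, -0.065, -0.061, -0.055, -0.05, -0.045]
[0.0, -0.0032, 0, 0, 0, 0.017, 0.1], [0.0001, -0.0068, 0, 0, 0, 0.036, 0.1], [0.0003, -0.0101, 0, 0, 0, 0.053, 0.1], [0.0004, -0.0118, 0, 0, 0, 0.062, 0.1], [0.0004, -0.0125, 0, 0, 0, 0.066, 0.1], [0.0004, -0.0123, 0, 0, 0, 0.065, 0.1], [0.0004, -0.0116, 0, 0, 0, 0.061, 0.1], [0.0003, -0.0104, 0, 0, 0, 0.055, 0.1], [0.0002, -0.0095, 0, 0, 0, 0.05, 0.1], [0.0002, -0.0085, 0, 0, 0, 0.045, 0.1], 
ref end in 1.4000000000000004
```

The wrist-only fit has residuals under 1 mrad.

Call:
apply_moves:
  rows:
    - [0,-0.0032,0,0,0,0.017,0.1]
    - [0.0001,-0.0068,0,0,0,0.036,0.1]
    - [0.0003,-0.0101,0,0,0,0.053,0.1]
    - [0.0004,-0.0118,0,0,0,0.062,0.1]
    - [0.0004,-0.0125,0,0,0,0.066,0.1]
    - [0.0004,-0.0123,0,0,0,0.065,0.1]
    - [0.0004,-0.0116,0,0,0,0.061,0.1]
    - [0.0003,-0.0104,0,0,0,0.055,0.1]
    - [0.0002,-0.0095,0,0,0,0.05,0.1]
    - [0.0002,-0.0085,0,0,0,0.045,0.1]

```text
t: 12.2
eef_pos: [685.7, -225.1, 267.8]
tool_rot: [0.551, 0.806, -0.011, -0.217]
force: [-3.5, -11.5, 0.6]
finger_gap: 28.5
grip_force: 25.0
```

```bash
python3 step.py keep 0 2
```

```text
t 12.3 A [1.1131, 1.1145] sc 6.0 K 1.3567 r 189.2 z 40.0 Ft [-8.9 -6.9 -2.7]
fit g,dK [-0.0383  0.002 ] A,W [1.1157 0.028 ] G 0.243 res [ 0.0007 -0.0003 -0.0012  0.0001 -0.      0.0001 -0.0001]
pred1s A [1.116 1.121 1.121 1.115 1.106 1.098 1.093 1.091 1.09  1.091 1.091] Wmax 0.046 F 6.48 6.73 ref [1.089 1.09  1.09  1.09  1.09 ]
d [-0.01, -0.02, -0.027, -0.028, -0.025, -0.019, -0.012, -0.005, 0.001, 0.005]
[0.0, -0.0019, 0, 0, 0, 0.01, 0.1], [0.0, -0.0038, 0, 0, 0, 0.02, 0.1], [0.0001, -0.0051, 0, 0, 0, 0.027, 0.1], [0.0001, -0.0053, 0, 0, 0, 0.028, 0.1], [0.0001, -0.0047, 0, 0, 0, 0.025, 0.1], [0.0, -0.0036, 0, 0, 0, 0.019, 0.1], [0.0, -0.0023, 0, 0, 0, 0.012, 0.1], [0.0, -0.0009, 0, 0, 0, 0.005, 0.1], [0.0, 0.0002, 0, 0, 0, -0.001, 0.1], [0.0, 0.0009, 0, 0, 0, -0.005, 0.1], 
ref end in 0.29999999999999893
```

Call:
apply_moves:
  rows:
    - [0,-0.0019,0,0,0,0.01,0.1]
    - [0,-0.0038,0,0,0,0.02,0.1]
    - [0.0001,-0.0051,0,0,0,0.027,0.1]
    - [0.0001,-0.0053,0,0,0,0.028,0.1]
    - [0.0001,-0.0047,0,0,0,0.025,0.1]
    - [0,-0.0036,0,0,0,0.019,0.1]
    - [0,-0.0023,0,0,0,0.012,0.1]
    - [0,-0.0009,0,0,0,0.005,0.1]
    - [0,0.0002,0,0,0,-0.001,0.1]
    - [0,0.0009,0,0,0,-0.005,0.1]

```text
t: 13.3
eef_pos: [686.5, -224.7, 267.6]
tool_rot: [0.549, 0.807, -0.011, -0.217]
force: [-2.5, -10.5, 0.5]
finger_gap: 28.6
grip_force: 25.0
```

```bash
python3 step.py keep 0 2
```

```text
t 13.4 A [1.1077, 1.1072] sc 6.0 K 1.3615 r 189.2 z 40.0 Ft [-8.6 -6.5 -2.1]
fit g,dK [-0.0384  0.0022] A,W [ 1.1069 -0.0044] G 0.257 res [ 0.0008 -0.0004 -0.0015 -0.0012 -0.0012  0.0007  0.0007  0.0001 -0.0001]
pred1s A [1.107 1.107 1.106 1.102 1.098 1.094 1.091 1.09  1.09  1.09  1.09 ] Wmax 0.023 F 6.6 6.72 ref [1.09 1.09 1.09 1.09 1.09]
d [-0.005, -0.011, -0.014, -0.016, -0.015, -0.012, -0.009, -0.006, -0.003, -0.001]
[0.0, -0.0009, 0, 0, 0, 0.005, 0.1], [0.0, -0.0021, 0, 0, 0, 0.011, 0.1], [0.0, -0.0027, 0, 0, 0, 0.014, 0.1], [0.0, -0.003, 0, 0, 0, 0.016, 0.1], [0.0, -0.0028, 0, 0, 0, 0.015, 0.1], [0.0, -0.0023, 0, 0, 0, 0.012, 0.1], [0.0, -0.0017, 0, 0, 0, 0.009, 0.1], [0.0, -0.0011, 0, 0, 0, 0.006, 0.1], [0.0, -0.0006, 0, 0, 0, 0.003, 0.1], [0.0, -0.0002, 0, 0, 0, 0.001, 0.1], 
ref end in -0.8000000000000007
```

Call:
apply_moves:
  rows:
    - [0,-0.0009,0,0,0,0.005,0.1]
    - [0,-0.0021,0,0,0,0.011,0.1]
    - [0,-0.0027,0,0,0,0.014,0.1]
    - [0,-0.003,0,0,0,0.016,0.1]
    - [0,-0.0028,0,0,0,0.015,0.1]
    - [0,-0.0023,0,0,0,0.012,0.1]
    - [0,-0.0017,0,0,0,0.009,0.1]
    - [0,-0.0011,0,0,0,0.006,0.1]
    - [0,-0.0006,0,0,0,0.003,0.1]
    - [0,-0.0002,0,0,0,0.001,0.1]

```text
t: 14.4
eef_pos: [686.3, -224.8, 267.7]
tool_rot: [0.549, 0.807, -0.011, -0.217]
force: [-2.9, -11.2, 1.5]
finger_gap: 28.2
grip_force: 25.0
```

```bash
python3 step.py keep 0 2
```

```text
t 14.5 A [1.1011, 1.1011] sc 6.0 K 1.3602 r 189.2 z 40.0 Ft [-8.9 -7.3 -1.8]
fit g,dK [-0.0846 -0.0729] A,W [1.1059 0.0595] G 0.181 res [-0.0277 -0.2091 -0.1984 -0.0517 -0.0492 -0.0269 -0.0263 -0.0006  0.0019]
pred1s A [1.106 1.118 1.124 1.119 1.11  1.1   1.093 1.091 1.09  1.091 1.091] Wmax 0.063 F 6.13 6.41 ref [1.09 1.09 1.09 1.09 1.09]
d [-0.016, -0.033, -0.046, -0.051, -0.049, -0.043, -0.034, -0.025, -0.018, -0.012]
[0.0, -0.003, 0, 0, 0, 0.016, 0.1], [0.0001, -0.0063, 0, 0, 0, 0.033, 0.1], [0.0002, -0.0087, 0, 0, 0, 0.046, 0.1], [0.0002, -0.0097, 0, 0, 0, 0.051, 0.1], [0.0002, -0.0093, 0, 0, 0, 0.049, 0.1], [0.0002, -0.0082, 0, 0, 0, 0.043, 0.1], [0.0001, -0.0065, 0, 0, 0, 0.034, 0.1], [0.0001, -0.0047, 0, 0, 0, 0.025, 0.1], [0.0, -0.0034, 0, 0, 0, 0.018, 0.1], [0.0, -0.0023, 0, 0, 0, 0.012, 0.1], 
ref end in -1.9000000000000004
```

The fit diverged because its window was too long for the unstable dynamics. I'll shorten it, restore the parameters and replan; the arm has not moved.

```bash
sed -i 's/win=4.5/win=2.4/; s#v\[2\]/.03,v\[3\]/.01#(v[2]+.0384)/.005,(v[3]-.002)/.004#' mpc.py
python3 - <<'E'
import json
L=json.load(open("log.json"));L["th"]=[-.0384,.0022];json.dump(L,open("log.json","w"))
E
python3 step.py keep 0 0
```

```text
fit g,dK [-0.0387  0.0021] A,W [1.1012 0.0034] G 0.261 res [ 0.     -0.      0.0001  0.0001  0.     -0.    ]
pred1s A [1.101 1.102 1.102 1.1   1.096 1.093 1.091 1.09  1.09  1.09  1.09 ] Wmax 0.018 F 6.62 6.72 ref [1.09 1.09 1.09 1.09 1.09]
d [-0.004, -0.009, -0.012, -0.012, -0.012, -0.01, -0.007, -0.004, -0.002, -0.001]
[0.0, -0.0008, 0, 0, 0, 0.004, 0.1], [0.0, -0.0017, 0, 0, 0, 0.009, 0.1], [0.0, -0.0023, 0, 0, 0, 0.012, 0.1], [0.0, -0.0023, 0, 0, 0, 0.012, 0.1], [0.0, -0.0023, 0, 0, 0, 0.012, 0.1], [0.0, -0.0019, 0, 0, 0, 0.01, 0.1], [0.0, -0.0013, 0, 0, 0, 0.007, 0.1], [0.0, -0.0008, 0, 0, 0, 0.004, 0.1], [0.0, -0.0004, 0, 0, 0, 0.002, 0.1], [0.0, -0.0002, 0, 0, 0, 0.001, 0.1], 
ref end in -1.9000000000000004
```

Call:
apply_moves:
  rows:
    - [0,-0.0008,0,0,0,0.004,0.1]
    - [0,-0.0017,0,0,0,0.009,0.1]
    - [0,-0.0023,0,0,0,0.012,0.1]
    - [0,-0.0023,0,0,0,0.012,0.1]
    - [0,-0.0023,0,0,0,0.012,0.1]
    - [0,-0.0019,0,0,0,0.01,0.1]
    - [0,-0.0013,0,0,0,0.007,0.1]
    - [0,-0.0008,0,0,0,0.004,0.1]
    - [0,-0.0004,0,0,0,0.002,0.1]
    - [0,-0.0002,0,0,0,0.001,0.1]

```text
t: 15.5
eef_pos: [686.1, -224.9, 267.7]
tool_rot: [0.55, 0.807, -0.011, -0.217]
force: [-2.1, -10.5, 0.3]
finger_gap: 28.6
grip_force: 25.0
```

```bash
python3 step.py keep 0 2
```

```text
t 15.6 A [1.0898, 1.0891] sc 6.0 K 1.359 r 189.2 z 40.0 Ft [-8.  -6.8 -2. ]
fit g,dK [-0.0386  0.0021] A,W [ 1.088  -0.0187] G 0.273 res [-0.      0.      0.0001 -0.      0.0001 -0.0001]
pred1s A [1.088 1.085 1.083 1.084 1.086 1.088 1.089 1.09  1.09  1.09  1.09 ] Wmax 0.019 F 6.71 6.76 ref [1.09 1.09 1.09 1.09 1.09]
d [0.003, 0.006, 0.008, 0.009, 0.008, 0.006, 0.005, 0.003, 0.001, 0.0]
[0.0, 0.0006, 0, 0, 0, -0.003, 0.1], [0.0, 0.0011, 0, 0, 0, -0.006, 0.1], [0.0, 0.0015, 0, 0, 0, -0.008, 0.1], [0.0, 0.0017, 0, 0, 0, -0.009, 0.1], [0.0, 0.0015, 0, 0, 0, -0.008, 0.1], [0.0, 0.0011, 0, 0, 0, -0.006, 0.1], [0.0, 0.0009, 0, 0, 0, -0.005, 0.1], [0.0, 0.0006, 0, 0, 0, -0.003, 0.1], [0.0, 0.0002, 0, 0, 0, -0.001, 0.1], [0.0, 0.0, 0, 0, 0, -0.0, 0.1], 
ref end in -3.0
```

Call:
apply_moves:
  rows:
    - [0,0.0006,0,0,0,-0.003,0.1]
    - [0,0.0011,0,0,0,-0.006,0.1]
    - [0,0.0015,0,0,0,-0.008,0.1]
    - [0,0.0017,0,0,0,-0.009,0.1]
    - [0,0.0015,0,0,0,-0.008,0.1]
    - [0,0.0011,0,0,0,-0.006,0.1]
    - [0,0.0009,0,0,0,-0.005,0.1]
    - [0,0.0006,0,0,0,-0.003,0.1]
    - [0,0.0002,0,0,0,-0.001,0.1]
    - [0,0,0,0,0,0,0.1]

```text
t: 16.6
eef_pos: [686.1, -224.9, 267.7]
tool_rot: [0.55, 0.806, -0.011, -0.217]
force: [-3.5, -10.8, 0.4]
finger_gap: 28.6
grip_force: 25.0
```

```bash
python3 step.py keep 0 2
```

```text
t 16.7 A [1.0894, 1.0896] sc 6.0 K 1.3587 r 189.2 z 40.0 Ft [-8.3 -6.6 -1.9]
fit g,dK [-0.0386  0.0021] A,W [1.0902 0.0085] G 0.271 res [-0.     -0.0001  0.0002  0.     -0.0002  0.0001]
pred1s A [1.09  1.092 1.092 1.092 1.091 1.091 1.09  1.09  1.09  1.09  1.09 ] Wmax 0.008 F 6.69 6.71 ref [1.09 1.09 1.09 1.09 1.09]
d [-0.001, -0.002, -0.002, -0.002, -0.002, -0.001, -0.001, -0.0, 0.0, 0.001]
[0.0, -0.0002, 0, 0, 0, 0.001, 0.1], [0.0, -0.0004, 0, 0, 0, 0.002, 0.1], [0.0, -0.0004, 0, 0, 0, 0.002, 0.1], [0.0, -0.0004, 0, 0, 0, 0.002, 0.1], [0.0, -0.0004, 0, 0, 0, 0.002, 0.1], [0.0, -0.0002, 0, 0, 0, 0.001, 0.1], [0.0, -0.0002, 0, 0, 0, 0.001, 0.1], [0.0, -0.0, 0, 0, 0, 0.0, 0.1], [0.0, 0.0, 0, 0, 0, -0.0, 0.1], [0.0, 0.0002, 0, 0, 0, -0.001, 0.1], 
ref end in -4.1
```

Call:
apply_moves:
  rows:
    - [0,-0.0002,0,0,0,0.001,0.1]
    - [0,-0.0004,0,0,0,0.002,0.1]
    - [0,-0.0004,0,0,0,0.002,0.1]
    - [0,-0.0004,0,0,0,0.002,0.1]
    - [0,-0.0004,0,0,0,0.002,0.1]
    - [0,-0.0002,0,0,0,0.001,0.1]
    - [0,-0.0002,0,0,0,0.001,0.1]
    - [0,0,0,0,0,0,0.1]
    - [0,0,0,0,0,0,0.1]
    - [0,0.0002,0,0,0,-0.001,0.1]

```text
t: 17.7
eef_pos: [686.3, -224.9, 267.7]
tool_rot: [0.549, 0.807, -0.011, -0.217]
force: [-3.0, -11.9, 0.9]
finger_gap: 28.8
grip_force: 25.0
```

```bash
python3 step.py 0.0 6.5 2
```

```text
t 17.8 A [1.0927, 1.0928] sc 6.0 K 1.36 r 189.2 z 40.1 Ft [-9.1 -6.4 -3.1]
fit g,dK [-0.0387  0.0021] A,W [1.093  0.0035] G 0.269 res [ 0.     -0.0001 -0.0001  0.0002  0.     -0.    ]
pred1s A [1.093 1.094 1.093 1.089 1.08  1.065 1.046 1.02  0.989 0.951 0.908] Wmax 0.227 F 6.66 7.43 ref [1.093 1.09  1.065 1.005 0.908]
d [-0.002, -0.005, -0.008, -0.011, -0.013, -0.014, -0.015, -0.014, -0.014, -0.012]
[0.0, -0.0004, 0, 0, 0, 0.002, 0.1], [0.0, -0.0009, 0, 0, 0, 0.005, 0.1], [0.0, -0.0015, 0, 0, 0, 0.008, 0.1], [0.0, -0.0021, 0, 0, 0, 0.011, 0.1], [0.0, -0.0025, 0, 0, 0, 0.013, 0.1], [0.0, -0.0027, 0, 0, 0, 0.014, 0.1], [0.0, -0.0028, 0, 0, 0, 0.015, 0.1], [0.0, -0.0027, 0, 0, 0, 0.014, 0.1], [0.0, -0.0027, 0, 0, 0, 0.014, 0.1], [0.0, -0.0023, 0, 0, 0, 0.012, 0.1], 
ref end in 6.5
```

Call:
apply_moves:
  rows:
    - [0,-0.0004,0,0,0,0.002,0.1]
    - [0,-0.0009,0,0,0,0.005,0.1]
    - [0,-0.0015,0,0,0,0.008,0.1]
    - [0,-0.0021,0,0,0,0.011,0.1]
    - [0,-0.0025,0,0,0,0.013,0.1]
    - [0,-0.0027,0,0,0,0.014,0.1]
    - [0,-0.0028,0,0,0,0.015,0.1]
    - [0,-0.0027,0,0,0,0.014,0.1]
    - [0,-0.0027,0,0,0,0.014,0.1]
    - [0,-0.0023,0,0,0,0.012,0.1]

```text
t: 18.8
eef_pos: [684.2, -225.7, 268.3]
tool_rot: [0.554, 0.803, -0.012, -0.217]
force: [-2.7, -10.3, 0.2]
finger_gap: 28.5
grip_force: 25.0
```

```bash
python3 step.py keep 0 2
```

```text
t 18.9 A [1.0667, 1.0622] sc 6.0 K 1.3478 r 189.2 z 40.0 Ft [-9.1 -7.2 -3. ]
fit g,dK [-0.0387  0.0021] A,W [ 1.0576 -0.0977] G 0.292 res [-0.0001  0.0002  0.0001  0.0001 -0.0001  0.0001]
pred1s A [1.058 1.035 1.005 0.97  0.93  0.885 0.834 0.78  0.721 0.659 0.599] Wmax 0.31 F 6.79 8.33 ref [1.056 0.988 0.884 0.75  0.598]
d [0.002, 0.004, 0.007, 0.011, 0.014, 0.018, 0.02, 0.022, 0.023, 0.023]
[0.0, 0.0004, 0, 0, 0, -0.002, 0.1], [0.0, 0.0008, 0, 0, 0, -0.004, 0.1], [0.0, 0.0013, 0, 0, 0, -0.007, 0.1], [0.0, 0.0021, 0, 0, 0, -0.011, 0.1], [0.0, 0.0027, 0, 0, 0, -0.014, 0.1], [0.0, 0.0034, 0, 0, 0, -0.018, 0.1], [0.0, 0.0038, 0, 0, 0, -0.02, 0.1], [0.0, 0.0042, 0, 0, 0, -0.022, 0.1], [0.0001, 0.0044, 0, 0, 0, -0.023, 0.1], [0.0001, 0.0044, 0, 0, 0, -0.023, 0.1], 
ref end in 5.400000000000002
```

Call:
apply_moves:
  rows:
    - [0,0.0004,0,0,0,-0.002,0.1]
    - [0,0.0008,0,0,0,-0.004,0.1]
    - [0,0.0013,0,0,0,-0.007,0.1]
    - [0,0.0021,0,0,0,-0.011,0.1]
    - [0,0.0027,0,0,0,-0.014,0.1]
    - [0,0.0034,0,0,0,-0.018,0.1]
    - [0,0.0038,0,0,0,-0.02,0.1]
    - [0,0.0042,0,0,0,-0.022,0.1]
    - [0.0001,0.0044,0,0,0,-0.023,0.1]
    - [0.0001,0.0044,0,0,0,-0.023,0.1]

```text
t: 19.9
eef_pos: [688.1, -224.0, 267.2]
tool_rot: [0.545, 0.81, -0.01, -0.217]
force: [-3.5, -12.6, 1.2]
finger_gap: 28.5
grip_force: 25.0
```

```bash
python3 step.py keep 0 2
```

```text
t 20.0 A [0.8724, 0.8585] sc 7.0 K 1.3706 r 189.2 z 40.1 Ft [-9.2 -8.3 -2. ]
fit g,dK [-0.0381  0.0019] A,W [ 0.8456 -0.2683] G 0.527 res [-0.0001  0.0002  0.0002  0.0001 -0.0005  0.0004]
pred1s A [0.846 0.791 0.735 0.68  0.623 0.564 0.502 0.44  0.378 0.32  0.267] Wmax 0.312 F 7.65 8.42 ref [0.86  0.721 0.566 0.409 0.266]
d [0.002, 0.001, -0.003, -0.01, -0.021, -0.034, -0.049, -0.066, -0.084, -0.104]
[0.0, 0.0004, 0, 0, 0, -0.002, 0.1], [0.0, 0.0002, 0, 0, 0, -0.001, 0.1], [0.0, -0.0006, 0, 0, 0, 0.003, 0.1], [0.0, -0.0019, 0, 0, 0, 0.01, 0.1], [0.0, -0.004, 0, 0, 0, 0.021, 0.1], [0.0001, -0.0065, 0, 0, 0, 0.034, 0.1], [0.0002, -0.0093, 0, 0, 0, 0.049, 0.1], [0.0004, -0.0125, 0, 0, 0, 0.066, 0.1], [0.0007, -0.0159, 0, 0, 0, 0.084, 0.1], [0.001, -0.0197, 0, 0, 0, 0.104, 0.1], 
ref end in 4.300000000000001
```

Call:
apply_moves:
  rows:
    - [0,0.0004,0,0,0,-0.002,0.1]
    - [0,0.0002,0,0,0,-0.001,0.1]
    - [0,-0.0006,0,0,0,0.003,0.1]
    - [0,-0.0019,0,0,0,0.01,0.1]
    - [0,-0.004,0,0,0,0.021,0.1]
    - [0.0001,-0.0065,0,0,0,0.034,0.1]
    - [0.0002,-0.0093,0,0,0,0.049,0.1]
    - [0.0004,-0.0125,0,0,0,0.066,0.1]
    - [0.0007,-0.0159,0,0,0,0.084,0.1]
    - [0.001,-0.0197,0,0,0,0.104,0.1]

```text
t: 21.0
eef_pos: [670.2, -231.1, 272.5]
tool_rot: [0.586, 0.78, -0.021, -0.217]
force: [-5.3, -10.5, 3.1]
finger_gap: 28.5
grip_force: 25.0
```

```bash
python3 step.py keep 0 2
```

```text
t 21.1 A [0.5509, 0.5351] sc 6.0 K 1.2632 r 189.2 z 40.0 Ft [-7.9 -8.2 -1.7]
fit g,dK [-0.0368  0.0016] A,W [ 0.521  -0.2867] G 0.744 res [-0.0003  0.0004  0.0001  0.0003 -0.0005  0.0005]
pred1s A [0.521 0.467 0.417 0.362 0.303 0.244 0.191 0.147 0.11  0.08  0.051] Wmax 0.299 F 7.82 8.48 ref [0.534 0.379 0.24  0.128 0.052]
d [-0.02, -0.051, -0.086, -0.121, -0.154, -0.185, -0.215, -0.246, -0.277, -0.311]
[0.0, -0.0038, 0, 0, 0, 0.02, 0.1], [0.0002, -0.0097, 0, 0, 0, 0.051, 0.1], [0.0007, -0.0163, 0, 0, 0, 0.086, 0.1], [0.0014, -0.0229, 0, 0, 0, 0.121, 0.1], [0.0022, -0.0291, 0, 0, 0, 0.154, 0.1], [0.0032, -0.0349, 0, 0, 0, 0.185, 0.1], [0.0044, -0.0405, 0, 0, 0, 0.215, 0.1], [0.0057, -0.0463, 0, 0, 0, 0.246, 0.1], [0.0072, -0.052, 0, 0, 0, 0.277, 0.1], [0.0091, -0.0581, 0, 0, 0, 0.311, 0.1], 
ref end in 3.1999999999999993
```

Call:
apply_moves:
  rows:
    - [0,-0.0038,0,0,0,0.02,0.1]
    - [0.0002,-0.0097,0,0,0,0.051,0.1]
    - [0.0007,-0.0163,0,0,0,0.086,0.1]
    - [0.0014,-0.0229,0,0,0,0.121,0.1]
    - [0.0022,-0.0291,0,0,0,0.154,0.1]
    - [0.0032,-0.0349,0,0,0,0.185,0.1]
    - [0.0044,-0.0405,0,0,0,0.215,0.1]
    - [0.0057,-0.0463,0,0,0,0.246,0.1]
    - [0.0072,-0.052,0,0,0,0.277,0.1]
    - [0.0091,-0.0581,0,0,0,0.311,0.1]

```text
t: 22.1
eef_pos: [615.3, -240.5, 292.1]
tool_rot: [0.7, 0.68, -0.054, -0.211]
force: [-7.6, -8.3, 3.9]
finger_gap: 28.5
grip_force: 25.0
```

```bash
python3 step.py keep 0 2
```

```text
t 22.2 A [0.2399, 0.226] sc 6.0 K 0.9484 r 189.3 z 40.0 Ft [-7.9 -7.7 -2. ]
fit g,dK [-0.0344  0.0011] A,W [ 0.2176 -0.2031] G 0.732 res [-0.004  -0.0005  0.0029  0.0013 -0.0002  0.0022]
pred1s A [0.218 0.185 0.157 0.123 0.083 0.048 0.024 0.012 0.007 0.001 0.   ] Wmax 0.203 F 7.55 8.41 ref [0.215 0.11  0.041 0.008 0.   ]
d [-0.028, -0.068, -0.111, -0.149, -0.181, -0.208, -0.231, -0.252, -0.273, -0.294]
[0.0001, -0.0053, 0, 0, 0, 0.028, 0.1], [0.0004, -0.0129, 0, 0, 0, 0.068, 0.1], [0.0012, -0.021, 0, 0, 0, 0.111, 0.1], [0.0021, -0.0282, 0, 0, 0, 0.149, 0.1], [0.0031, -0.0342, 0, 0, 0, 0.181, 0.1], [0.0041, -0.0392, 0, 0, 0, 0.208, 0.1], [0.005, -0.0435, 0, 0, 0, 0.231, 0.1], [0.006, -0.0474, 0, 0, 0, 0.252, 0.1], [0.007, -0.0512, 0, 0, 0, 0.273, 0.1], [0.0082, -0.0551, 0, 0, 0, 0.294, 0.1], 
ref end in 2.1000000000000014
```

Call:
apply_moves:
  rows:
    - [0.0001,-0.0053,0,0,0,0.028,0.1]
    - [0.0004,-0.0129,0,0,0,0.068,0.1]
    - [0.0012,-0.021,0,0,0,0.111,0.1]
    - [0.0021,-0.0282,0,0,0,0.149,0.1]
    - [0.0031,-0.0342,0,0,0,0.181,0.1]
    - [0.0041,-0.0392,0,0,0,0.208,0.1]
    - [0.005,-0.0435,0,0,0,0.231,0.1]
    - [0.006,-0.0474,0,0,0,0.252,0.1]
    - [0.007,-0.0512,0,0,0,0.273,0.1]
    - [0.0082,-0.0551,0,0,0,0.294,0.1]

```text
t: 23.2
eef_pos: [564.7, -232.8, 314.2]
tool_rot: [0.792, 0.57, -0.085, -0.202]
force: [-7.0, -4.6, 5.8]
finger_gap: 28.4
grip_force: 25.0
```

```bash
python3 step.py keep 0 3
```

```text
t 23.35 A [0.0547, 0.0469, 0.0403] sc 6.0 K 0.6543 r 189.3 z 40.0 Ft [-6.8 -7.1 -3.3]
fit g,dK [-0.0352  0.0011] A,W [ 0.0356 -0.0897] G 0.62 res [ 0.0006  0.0008 -0.0004  0.0006 -0.0004  0.0002  0.0004]
pred1s A [0.036 0.027 0.028 0.024 0.014 0.005 0.    0.002 0.003 0.002 0.   ] Wmax 0.09 F 7.67 7.99 ref [0.027 0.003 0.    0.    0.   ]
d [-0.016, -0.039, -0.06, -0.076, -0.086, -0.091, -0.093, -0.095, -0.096, -0.099]
[0.0, -0.003, 0, 0, 0, 0.016, 0.1], [0.0001, -0.0074, 0, 0, 0, 0.039, 0.1], [0.0003, -0.0114, 0, 0, 0, 0.06, 0.1], [0.0005, -0.0144, 0, 0, 0, 0.076, 0.1], [0.0007, -0.0163, 0, 0, 0, 0.086, 0.1], [0.0008, -0.0173, 0, 0, 0, 0.091, 0.1], [0.0008, -0.0176, 0, 0, 0, 0.093, 0.1], [0.0009, -0.018, 0, 0, 0, 0.095, 0.1], [0.0009, -0.0182, 0, 0, 0, 0.096, 0.1], [0.0009, -0.0188, 0, 0, 0, 0.099, 0.1], 
ref end in 0.9499999999999993
```

Call:
apply_moves:
  rows:
    - [0,-0.003,0,0,0,0.016,0.1]
    - [0.0001,-0.0074,0,0,0,0.039,0.1]
    - [0.0003,-0.0114,0,0,0,0.06,0.1]
    - [0.0005,-0.0144,0,0,0,0.076,0.1]
    - [0.0007,-0.0163,0,0,0,0.086,0.1]
    - [0.0008,-0.0173,0,0,0,0.091,0.1]
    - [0.0009,-0.018,0,0,0,0.095,0.1]
    - [0.001,-0.019,0,0,0,0.1,0.1]
    - [0.0012,-0.0209,0,0,0,0.11,0.1]
    - [0.0015,-0.0237,0,0,0,0.125,0.1]

```text
t: 24.35
eef_pos: [544.7, -224.9, 324.1]
tool_rot: [0.826, 0.52, -0.097, -0.196]
force: [-5.7, -2.0, 6.5]
finger_gap: 28.5
grip_force: 25.0
```

```bash
python3 - <<'E'
from mpc import *
np.set_printoptions(legacy="1.25")
L=load();L["w"]=0;L["m"].append([ctrl.sense()["t"]-.01,.0]);t,K=observe(L,3)
d=-K*np.array([.03,.1,.22,.36,.5,.64,.78,.9,.97,1.]);rows(d)
E
```

```text
t 24.5 A [0.0007, -0.0013, -0.0008] sc 7.0 K 0.5289 r 189.4 z 39.9 Ft [-5.1 -7.5 -3.8]
[0.0, -0.003, 0, 0, 0, 0.016, 0.1], [0.0003, -0.01, 0, 0, 0, 0.053, 0.1], [0.0013, -0.0221, 0, 0, 0, 0.116, 0.1], [0.0034, -0.036, 0, 0, 0, 0.19, 0.1], [0.0066, -0.0497, 0, 0, 0, 0.264, 0.1], [0.0108, -0.0631, 0, 0, 0, 0.338, 0.1], [0.0159, -0.0762, 0, 0, 0, 0.413, 0.1], [0.0211, -0.0871, 0, 0, 0, 0.476, 0.1], [0.0245, -0.0933, 0, 0, 0, 0.513, 0.1], [0.026, -0.0959, 0, 0, 0, 0.529, 0.1],
```

The carousel is on its rest stop (A ≈ 0). Now I'll ease the arm out and release.

Call:
apply_moves:
  rows:
    - [0,-0.003,0,0,0,0.016,0.1]
    - [0.0003,-0.01,0,0,0,0.053,0.1]
    - [0.0013,-0.0221,0,0,0,0.116,0.1]
    - [0.0034,-0.036,0,0,0,0.19,0.1]
    - [0.0066,-0.0497,0,0,0,0.264,0.1]
    - [0.0108,-0.0631,0,0,0,0.338,0.1]
    - [0.0159,-0.0762,0,0,0,0.413,0.1]
    - [0.0211,-0.0871,0,0,0,0.476,0.1]
    - [0.0245,-0.0933,0,0,0,0.513,0.1]
    - [0.026,-0.0959,0,0,0,0.529,0.1]

```text
t: 25.5
eef_pos: [477.8, -163.8, 366.1]
tool_rot: [0.933, 0.285, -0.144, -0.164]
force: [5.0, -2.2, -4.3]
finger_gap: 28.5
grip_force: 25.0
```

```bash
python3 - <<'E'
from wr import *
s=ctrl.sense();print(s["t"],Kmeas(s));print(wA(ctrl.grab_frame("wrist"),0))
E
```

```text
25.5 (np.float64(-0.002563858409582842), np.float64(189.44828105810035), np.float64(40.02120628092206), array([3.47109555, 5.8464618 , 1.53045974]))
(np.float64(9.574875279483308e-05), 6, array([ 0.00018845, -0.00179026,  0.00067873, -0.00151053, -0.00018845,
        0.00038158]))
```

The arm is on its out-stop and the carousel is at 0. Open, then retreat along the tool axis.

Call:
apply_moves:
  rows:
    - [0,0,0,0,0,0,0.3]
    - [0,0,0,0,0,0,0.5]
    - [0,0,0,0,0,0,0.7]
    - [0,0,0,0,0,0,0.9]
    - [0,0,0,0,0,0,1]
    - [0,0,0,0,0,0,1]
    - [0,0,0,0,0,0,1]
    - [0,0,0,0,0,0,1]
    - [0,0,0,0,0,0,1]
    - [0,0,-0.002,0,0,0,1]

```text
t: 26.55
eef_pos: [478.7, -165.1, 367.4]
tool_rot: [0.933, 0.286, -0.144, -0.164]
force: [1.0, -0.2, 0.1]
finger_gap: 91.1
grip_force: 0.0
```

Call:
apply_moves:
  rows:
    - [0,0,-0.004,0,0,0,1]
    - [0,0,-0.012,0,0,0,1]
    - [0,0,-0.025,0,0,0,1]
    - [0,0,-0.04,0,0,0,1]
    - [0,0,-0.055,0,0,0,1]
    - [0,0,-0.07,0,0,0,1]
    - [0,0,-0.085,0,0,0,1]
    - [0,0,-0.1,0,0,0,1]
    - [0,0,-0.11,0,0,0,1]
    - [0,0,-0.11,0,0,0,1]

```text
t: 27.55
eef_pos: [519.1, -190.0, 468.3]
tool_rot: [0.933, 0.286, -0.143, -0.163]
force: [-0.5, -0.0, -0.5]
finger_gap: 90.7
grip_force: 0.0
```

```bash
python3 - <<'E'
from wr import *
p=ctrl.grab_frame("wrist");print(wA(p,0),proj(a2w(cyl(40.,190.,np.array([-2.007])),pose),p));s=ctrl.sense();print(s["t"],s["finger_gap"],np.round(s["force"],1))
cv2.imwrite("pics/end.png",p["frame"][:,:,::-1])
E
```

```text
(np.float64(-6.560846790626407e-06), 8, array([ 3.29899762e-02,  3.36878020e-05,  1.34124688e-04, -2.48099940e-03,
       -3.36878020e-05, -1.66614928e-03, -1.18294809e-03,  2.05450071e-03])) [[320.77374067 199.90108735]]
27.6 91.24635667243088 [-0.1 -0.1 -1.1]
```

View pics/end.png

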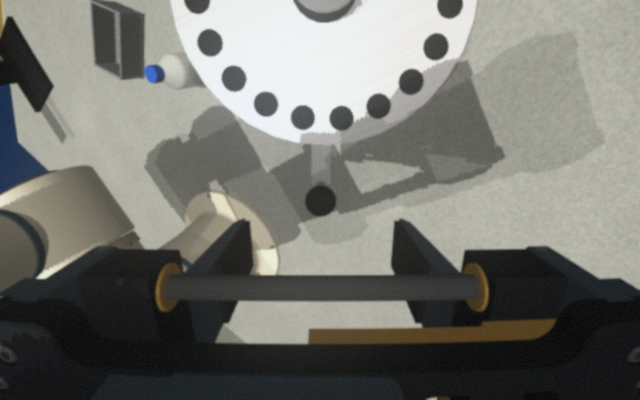

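The picture shows the knob at (320,200), free of the open fingers and at its rest position, with the disc at A = 0.

```bash
python3 -c "
from rig import ctrl
print(ctrl.close_job())"
```

```text
the job is handed in; nothing more can be done
None
```

Job handed in at about 27.6 s: the carousel was swung up to the reader, held at A ≈ 1.09–1.12 for over 5 s with the estimated push at about 6.5–8.5 N throughout, brought back to its rest stop, and the knob released with the gripper clear.

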